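# Bench check of slide valves with a hand probe

### The arm

A 7-joint arm with a two-finger parallel gripper is mounted at the origin on the work surface. World frame = base frame: x ahead of the robot, y to its left, z up, the work surface at z = 0. Lengths are in m, angles in rad, forces in N, time in s.
With the tool pointing down it reaches from about 0.4 to 0.925 m from the base axis. Payload 4.1 kg.
Tool frame: the origin (TCP) lies at the centre of the arm's flange, where the gripper is bolted on; the fingertips stand 173 mm ahead of it and the grasp point (between the pads) lies 155 mm ahead of it; z points along the fingers, y is the line along which they close (so a half turn about z gives the same grasp; the last joint's range is limited). The gripper opens to 85 mm and grips with 20 to 120 N. Pads are 22 mm wide; open, the fingers measure 114 mm over their backs; the gripper's body (76 mm by 85 mm) begins 54 mm behind the grasp point. The pads swing forward as they close: fully open they stand 13 mm farther back than shut.
Start: joints at [-1.319, 0.398, 0.045, 1.537, -0.019, 1.207, -0.051], TCP at [0.223, 0.61, 0.405] pointing down, gripper open.
Joint ranges: [-2.82, 2.82], [-0.49, 2.23], [-1.37, 1.46], [0, 2.46], [-1.36, 4.5], [0.23, 2], [-2.94, 2.94]. Speed limits (rad/s): [2.57, 2.57, 3.14, 3.14, 3.14, 3.14, 3.14].

### API

Orientations are given as a 3x3 rotation matrix whose columns are the frame's x, y, z axes.
In Python, from workcell import telemetry, viewer, ticket gives the robot as it stands.
- The arm moves only by the tool apply_moves, never from a script. Its argument "moves" is a list of rows, each a list of 7 numbers: the shift along the tool's x, y, z in m, then the turn, a rotation vector about the tool's x, y, z in rad, then the finger opening in m, from 0 to 0.0854. In form: [[tx, ty, tz, wx, wy, wz, hand], ...]. A call has exactly 5 rows; each row shifts and turns the commanded pose from where the row before left it, along the tool's axes as they then stand; what a row does not reach is not made up. A row lasts 1/8 s, in which the tool goes at most 62.5 mm and 10.7 degrees, less where a joint would pass 70% of its speed; a pose out of reach is approached as far as the arm can. A call is refused whole if a number of a shift passes 0.0625 or a number of a turn 0.188, either way. A call with a gripper value outside its range is refused whole. The fingers move at their own pace and stop on an object; "newtons" is the grip in N (left out, the last holds). Time passes only in rows, so rows that do not move let the fingers close, or fill a call up. It gives the time, the measured TCP pose, the force, the opening and the grip force at its end, in the units of the state.
- telemetry.get_state(): the state, without advancing time (a new reading comes with each control period).
- viewer.capture(name): name is "scene" or "top"; returns a dict with "pixels" (384x512x3 uint8, red, green, blue), "z_map" (384x512 float32, m along the optical axis (not along the pixel's ray), 0 where there is no reading), "camera_matrix" (3x3 intrinsics, pixels), "k1" (the pictures are not rectified: a ray, as slopes to the right and down, at radius r is drawn at 1 + k1 r^2 times it, then the intrinsics apply), "R" (3x3) and "t" (3): a world point X has camera coordinates R X + t. Camera axes: x right, y down, z forward; pixel columns grow to the right and rows downward; lengths in m; the calibration is good to about 2 mm. A picture is of the moment at which its call begins.
- ticket.hand_in(): hands the job in; it is judged then, once.
The state is a dict: "clock": time; "qpos": joint angles; "dq": joint speeds; "effort": joint torques, N m; "tool_pos": TCP position; "eef_rot": TCP orientation; "contact_force": force on the tool from outside, world axes, zero at the start; "wrist_torque": the same for the moment, N m; "opening": opening from 0.0 (shut) to 1.0 (fully open); "grasp_force": force on a finger pad.
Only numpy, scipy, OpenCV 4.12 (cv2) and the standard library are available. Lean on these libraries where they do the work, as an engineer would, in place of code of your own. Each camera call takes 0.05 s, during which the arm holds its last target. There are 200 camera calls.

### The job

Test the slide valves on the bench: turn the tester's dial to the set mark and pull the knob of every valve out to its detent, then touch the needle of the hand probe gently onto the brass test point of each valve, tallest valve first, and lay the probe back on its rubber mat. Only then push all knobs fully home and turn the dial back to zero, and leave the other things on the bench alone.

Things in the scene. Friction and masses are not known exactly. Their poses are not given: they have to be found in the camera images.
- knob_tall (a point): centre of the slide knob of valve 'tall' (may be absent): black cylinder 24 mm across, 20 mm long, axis level along this point's x (x points from knob to housing, z up), 40 mm above the bench, rubber-bushed on a 10 mm shaft. Home, it is 78 mm from the housing's axis, 14 mm off a fixed 16 mm guide boss
- slide_tall (a joint): how far the knob of valve 'tall' is pulled out along the valve's -x, m: 0 home, 0.030 fully out; a detent of about 3 N holds it at either end and snaps it to the nearer end
- point_tall (a point): top centre of the test point of valve 'tall': brass spring contact 16 mm across, standing 12 mm proud of a round aluminium housing 60 mm across and 85 mm high (the tallest, slimmest of three kinds) on a 96 mm square rubber-soled foot plate; 3 kg. The point lies 8 mm beyond the housing's axis, away from the knob; axes as the knob's
- contact_tall (a joint): how far the brass test point of valve 'tall' is pressed down, m: 0 free, 0.008 at the bottom; it yields under about 1 N and bottoms at about 4 N
- knob_mid (a point): centre of the slide knob of valve 'mid' (may be absent): black cylinder 24 mm across, 20 mm long, axis level along this point's x (x points from knob to housing, z up), 40 mm above the bench, rubber-bushed on a 10 mm shaft. Home, it is 78 mm from the housing's axis, 14 mm off a fixed 16 mm guide boss
- slide_mid (a joint): how far the knob of valve 'mid' is pulled out along the valve's -x, m: 0 home, 0.030 fully out; a detent of about 3 N holds it at either end and snaps it to the nearer end
- point_mid (a point): top centre of the test point of valve 'mid': brass spring contact 16 mm across, standing 12 mm proud of a round aluminium housing 72 mm across and 68 mm high (the middle one of three kinds) on a 96 mm square rubber-soled foot plate; 3 kg. The point lies 8 mm beyond the housing's axis, away from the knob; axes as the knob's
- contact_mid (a joint): how far the brass test point of valve 'mid' is pressed down, m: 0 free, 0.008 at the bottom; it yields under about 1 N and bottoms at about 4 N
- knob_low (a point): centre of the slide knob of valve 'low' (may be absent): black cylinder 24 mm across, 20 mm long, axis level along this point's x (x points from knob to housing, z up), 40 mm above the bench, rubber-bushed on a 10 mm shaft. Home, it is 78 mm from the housing's axis, 14 mm off a fixed 16 mm guide boss
- slide_low (a joint): how far the knob of valve 'low' is pulled out along the valve's -x, m: 0 home, 0.030 fully out; a detent of about 3 N holds it at either end and snaps it to the nearer end
- point_low (a point): top centre of the test point of valve 'low': brass spring contact 16 mm across, standing 12 mm proud of a round aluminium housing 86 mm across and 52 mm high (the lowest, widest of three kinds) on a 96 mm square rubber-soled foot plate; 3 kg. The point lies 8 mm beyond the housing's axis, away from the knob; axes as the knob's
- contact_low (a joint): how far the brass test point of valve 'low' is pressed down, m: 0 free, 0.008 at the bottom; it yields under about 1 N and bottoms at about 4 N
- dial_grip (a point): on the dial's axis, 84 mm above the bench, 10 mm below the top of its grip: a black bar 46 mm long (this point's x), 12 mm wide, 26 mm tall, on a 48 mm round skirt (skirt top 68 mm above the bench), on top of a fixed grey tester box 170 x 150 x 60 mm. A white line on the bar points along +x: the pointer
- dial (a joint): angle of the dial, rad: 0 at its zero stop (pointer along the box's +x), grows clockwise seen from above, to 1.9
- dial_marker: flat steel ring, 65 mm across, round the dial on the box's top, with one brass tab 26 x 8 mm standing outwards, the set mark; it does not move. Origin: on the dial's axis at the box's top, 60 mm above the bench; the tab lies along its +x. The dial is on the mark when the dial_grip x axis points along this x axis
- probe: hand probe, 150 mm long, loose, 80 g: a square grey handle 100 x 18 x 18 mm with a 5 mm steel needle 50 mm long out of its +x end. Origin: centre of the handle (50 mm from its rear end), on its axis; x runs towards the needle tip
- probe_tip (a point): round end of the probe's needle, 100 mm from the probe's origin along its x
- mat: the probe's rest: a black ribbed rubber mat 230 x 130 mm (x, y), 4 mm thick, fixed. Origin: centre of its underside
- housing0: bystander: loose aluminium ring 80 mm across, 34 mm high; origin: centre of its underside
- housing1: bystander: another such ring
- screwdriver: bystander: screwdriver lying on the bench, handle to its -x; origin under it
- cup: bystander: white plastic cup, 64 mm across, 85 mm high; origin: centre of its underside
- jar: bystander: white jar 56 mm across, 70 mm high; origin: centre of its underside
- gauge_block: bystander: steel block 60 x 30 x 20 mm; origin: centre of its underside

How it is judged:
By the outcome, as a careful person would: the job done as asked, in the order asked, and still so for the second after the job is handed in, with the robot touching nothing.
Of valve_tall, valve_mid, valve_low only 2 to 3 are there at a start; the rules pass over those that are not, and their reading is None.
At some moment in a run one of probe may be knocked a few centimetres aside while the robot is not near it.
Once in a run the grip may slacken for a moment while it holds something.
It also fails if it takes over 210 s, if anything falls off the work surface, if the arm or the gripper's body presses on something with over 40 N, if the wrist force passes 120 N, or if a joint passes its speed limit or range.

## Working session

There is one attempt and no reset: what is moved stays moved. The work goes in short steps, Python scripts to look and compute and a tool call to move; the robot and the scene stay as the last step left them, time stands still between calls to the robot, and variables do not carry over. Pictures are saved under pics/ and viewed, at most 14 in all, crops included, and the job is handed in when it is done.

Besides the shell and the picture viewer there is one more tool, called by a JSON object that holds its "fn" and its "kwargs". apply_moves: Moves the arm, as the interface text tells. Its arguments: {"type":"object","properties":{"moves":{"type":"array"},"newtons":{"type":"number"}},"required":["moves"]}

```bash
ls; mkdir -p pics
cat > h.py <<'E'
import numpy as np, cv2
from workcell import telemetry, viewer, ticket
def cap(name):
    c=viewer.capture(name); np.savez('/tmp/'+name+'.npz',**c); return c
def load(name): return dict(np.load('/tmp/'+name+'.npz'))
def save(c,fn,box=None,s=1.5):
    im=c['pixels'][:,:,::-1]
    if box: u0,v0,u1,v1=box; im=im[v0:v1,u0:u1]
    cv2.imwrite('pics/'+fn,cv2.resize(im,None,fx=s,fy=s,interpolation=cv2.INTER_CUBIC))
def rays(c,uv):
    uv=np.asarray(uv,float).reshape(-1,1,2)
    return cv2.undistortPoints(uv,c['camera_matrix'],np.array([float(c['k1']),0,0,0,0]))[:,0]
def atz(c,uv,z):
    d=rays(c,uv); d=np.c_[d,np.ones(len(d))]@c['R']; o=-c['R'].T@c['t']
    return o+d*((z-o[2])/d[:,2])[:,None]
def cloud(c):
    H,W=c['z_map'].shape; u,v=np.meshgrid(np.arange(W),np.arange(H))
    d=rays(c,np.c_[u.ravel(),v.ravel()]); z=c['z_map'].ravel()
    return ((np.c_[d,np.ones(len(d))]*z[:,None]-c['t'])@c['R']).reshape(H,W,3)
def proj(c,X):
    X=np.atleast_2d(X); return cv2.projectPoints(X,cv2.Rodrigues(c['R'])[0],c['t'],c['camera_matrix'],np.array([float(c['k1']),0,0,0,0]))[0][:,0]
E
python3 - <<'E'
from h import *
s=telemetry.get_state(); print(s)
for n in('top','scene'):
    c=cap(n); save(c,n+'0.png',s=1.55); print(n,-c['R'].T@c['t'],c['camera_matrix'][0,0],c['k1'],c['R'][2])
E
```

```text
pics
{'clock': 0.0, 'qpos': array([-1.31899382,  0.3991969 ,  0.04504294,  1.53783059, -0.018698  ,
        1.20688891, -0.05067805]), 'dq': array([ 0.0006832 , -0.00042473,  0.00042727,  0.00244646, -0.0016168 ,
       -0.00019387,  0.00110658]), 'effort': array([ 1.64515859e-04, -4.75121963e+01,  1.36466313e+00, -2.54223329e+01,
        1.16631144e-02,  9.56096716e-03, -7.73225878e-06]), 'tool_pos': array([0.22323943, 0.6101669 , 0.40368214]), 'eef_rot': array([[-9.39140989e-01,  3.43531557e-01, -5.22374769e-04],
       [ 3.43531926e-01,  9.39139218e-01, -1.82910794e-03],
       [-1.37773665e-04, -1.89724265e-03, -9.99998191e-01]]), 'contact_force': array([-0.15512819,  0.54571463,  0.08902105]), 'wrist_torque': array([-0.02198602,  0.03517467,  0.03224082]), 'grasp_force': 0.0, 'opening': 1.0000415877520727}
top [0.29589428 0.00433913 1.25742824] 433.36558760747425 -0.012671446715984913 [ 0.21000062  0.01725031 -0.97754906]
scene [ 1.05588748 -0.43168151  1.15850666] 471.33242125718516 0.05753389685630031 [-0.40655755  0.33792519 -0.84883304]
```

View pics/top0.png

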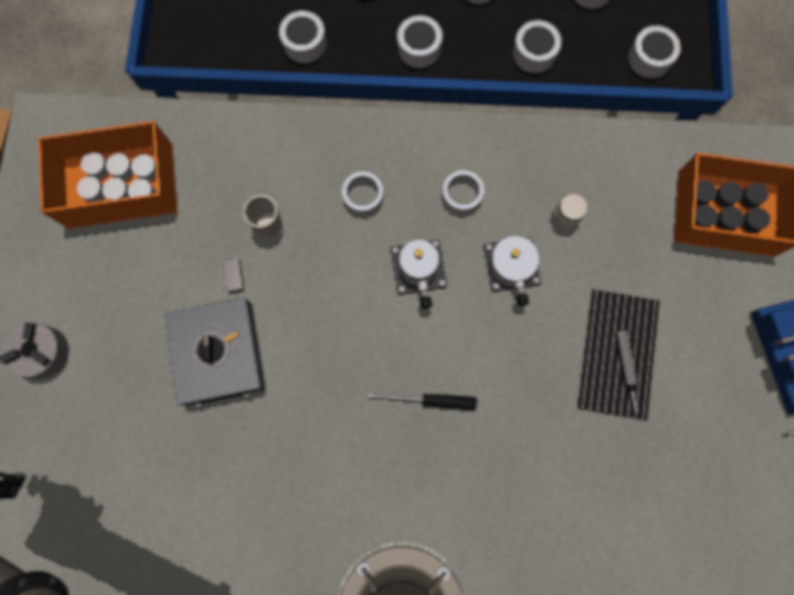

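View pics/scene0.png

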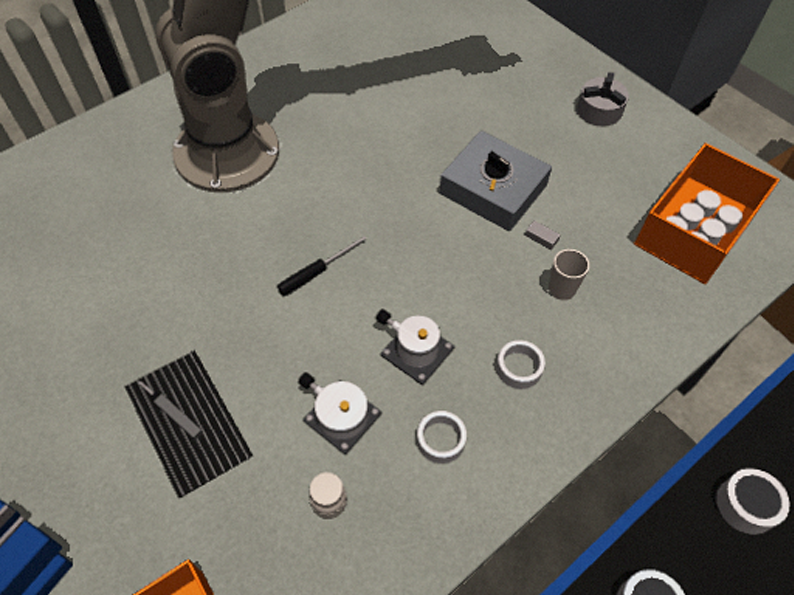

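The top view shows two valves, at (418,260) and (515,258), each with its knob toward the robot. The dial box is at (213,350), the probe on its mat at (628,370) with the needle pointing toward the robot, and the screwdriver at (425,400). Next I'll enlarge the details.

Run:
```python
from h import *
T=load('top');S=load('scene')
def crop(c,b,s): 
    im=c['pixels'][b[1]:b[3],b[0]:b[2],::-1]; return cv2.resize(im,None,fx=s,fy=s,interpolation=cv2.INTER_CUBIC)
# scene crops: valves 190..300 x 195..295 ; dial 280..360 x 80..150
a=crop(S,(185,190,295,295),5); b=crop(S,(280,80,360,150),5)
cv2.imwrite('pics/c1.png',a)
m=np.zeros((600,800,3),np.uint8); m[:350,:400]=b; d=crop(S,(75,225,165,320),4); m[:380,400:760]=d
cv2.imwrite('pics/c2.png',m)
P=cloud(T);Q=cloud(S)
for n,c,P_,pts in(('top',T,P,[(418,260),(515,258),(213,350),(628,370)]),('scene',S,Q,[(418,322),(340,392),(497,165),(175,415),(140,430)])):
    for u,v in pts:
        u=int(u/1.55);v=int(v/1.55); w=P_[v-2:v+3,u-2:u+3].reshape(-1,3); print(n,u,v,np.median(w,0).round(4))
```

```text
top 269 167 [0.618  0.0031 0.0688]
top 332 166 [ 0.6335 -0.1777  0.0539]
top 137 225 [0.4338 0.3578 0.075 ]
top 405 238 [ 0.4402 -0.393   0.0214]
scene 269 207 [0.601  0.0121 0.069 ]
scene 219 252 [ 0.6138 -0.1668  0.0529]
scene 320 106 [0.4353 0.3586 0.0808]
scene 112 267 [ 0.4591 -0.3965  0.0216]
scene 90 277 [ 4.359e-01 -4.531e-01 -2.000e-04]
```

View pics/c1.png

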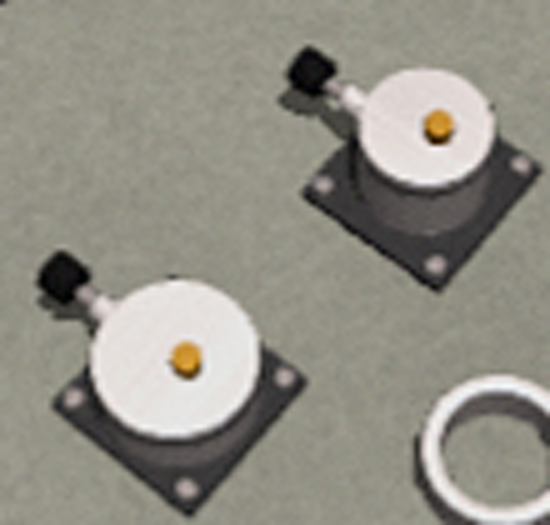

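View pics/c2.png

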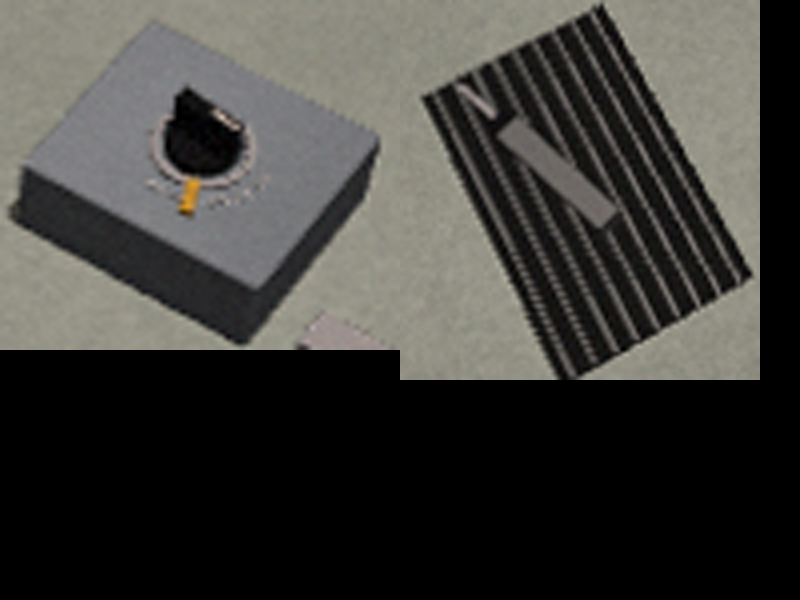

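Crop c1 (scale 5, offset 185,190): the mid valve has brass at (438,122) and knob at (312,73). The low valve has brass at (186,355) and knob at (63,278). Crop c2: dial bar with its white line at (225,118), brass tab at (190,197), probe needle tip at (460,85) in the right-hand panel.

```bash
cat > meas.py <<'E'
from h import *
from scipy.optimize import least_squares
def reg(P,c,cen,r,zlo,zhi,f=None):
    m=(np.hypot(P[...,0]-cen[0],P[...,1]-cen[1])<r)&(P[...,2]>zlo)&(P[...,2]<zhi)&(c['z_map']>0)
    if f is not None: m&=f(c['pixels'].astype(int))
    return P[m],m
def rect(p):
    r=cv2.minAreaRect((p[:,:2]*1000).astype(np.float32)); return np.round(r[0],1),np.round(r[1],1),round(r[2],1)
E
python3 - <<'E'
from meas import *
for n in('top','scene'):
    c=load(n);P=cloud(c);print(n)
    white=lambda p:p.min(-1)>150
    brass=lambda p:(p[...,0]-p[...,2]>70)
    for nm,cen,h in(('mid',(.61,.008),.068),('low',(.62,-.172),.052)):
        p,m=reg(P,c,cen,.055,h-.006,h+.006,white)
        e=cv2.minEnclosingCircle((p[:,:2]*1000).astype(np.float32))
        # image contour centroid of white+brass -> atz
        (u,v)=np.argwhere(m)[:,::-1].mean(0)
        b=brass(c['pixels'].astype(int)); 
        mm=b&(np.hypot(P[...,0]-cen[0],P[...,1]-cen[1])<.05)
        bu=np.argwhere(mm)[:,::-1].mean(0)
        k,mk=reg(P,c,(cen[0]-.08,cen[1]),.05,.033,.07,lambda p:p.max(-1)<75)
        print(nm,'z',np.median(p[:,2]),'circ',e,'cent',atz(c,[u,v],h)[0],'brass',atz(c,bu,h+.010)[0],mm.sum(),'knob',k.mean(0) if len(k) else None,len(k),rect(k) if len(k)>3 else '')
        f,_=reg(P,c,cen,.075,.003,.02,lambda p:p.max(-1)<100); print('  foot',rect(f),np.median(f[:,2]) if len(f) else '')
    p,m=reg(P,c,(.435,.358),.13,.052,.066); print('box',rect(p),np.median(p[:,2]))
    p,m=reg(P,c,(.435,.358),.035,.072,.1); print('bar',rect(p),len(p),p[:,2].max(),p.mean(0))
    mm=brass(c['pixels'].astype(int))&(np.hypot(P[...,0]-.435,P[...,1]-.358)<.075); print('tab',atz(c,np.argwhere(mm)[:,::-1].mean(0),.062)[0],mm.sum())
    p,m=reg(P,c,(.445,-.395),.08,.014,.03); print('handle',rect(p),len(p),np.median(p[:,2]),p[:,:2].mean(0))
E
```

```text
top
mid z 0.06824467398021127 circ ((619.4674682617188, 0.4087526798248291), 35.16868591308594) cent [6.18810016e-01 1.30757657e-04 6.80000000e-02] brass [0.62792171 0.00200825 0.078     ] 13 knob [ 0.54160739 -0.01516568  0.04932661] 55 (array([543.5, -16.2]), array([23.1, 19.9]), 2.9)
  foot (array([ 6.166e+02, -4.000e-01]), array([96. , 94.5]), 12.2) 0.008474246186794907
low z 0.05222819874263217 circ ((628.2395629882812, -176.85662841796875), 45.31398391723633) cent [ 0.63155907 -0.17836383  0.052     ] brass [ 0.64107167 -0.17717855  0.062     ] 13 knob [ 0.55544427 -0.1921137   0.04847409] 53 (array([ 557.7, -193.3]), array([22.5, 18.9]), 12.0)
  foot (array([ 610.8, -165.9]), array([128.1,  80.7]), 57.9) 0.008170410496452915
box (array([433.7, 364.2]), array([172. , 151.9]), 14.7) 0.06072259544222094
bar (array([434.6, 363.7]), array([40.1, 42. ]), 42.9) 136 0.09886875812164951 [0.4332707  0.36257233 0.08770012]
tab [0.45954749 0.33108684 0.062     ] 19
handle (array([ 439.6, -393. ]), array([145.9,  19.2]), 8.8) 279 0.021360767895205232 [ 0.4529331  -0.39090378]
scene
mid z 0
[... 358 characters left out ...]
5308503935639677 circ ((627.7069091796875, -178.42144775390625), 47.68370819091797) cent [ 0.63235286 -0.18027239  0.052     ] brass [ 0.6418058  -0.17901712  0.062     ] 31 knob [ 0.55998062 -0.19761923  0.04818466] 73 (array([ 558.9, -196.5]), array([19.8, 22.9]), 16.2)
  foot (array([ 616.8, -184.4]), array([132.9,  96.3]), 11.7) 0.008739068273760284
box (array([436. , 363.6]), array([171.5, 156. ]), 13.9) 0.060520338429675725
bar (array([437.5, 354.1]), array([47.1, 29.7]), 9.0) 123 0.09886354222076041 [0.4379504  0.35993447 0.08638401]
tab [0.45749987 0.33068158 0.062     ] 19
handle (array([ 440.7, -398. ]), array([149.7,  18.7]), 10.8) 304 0.02145006065179276 [ 0.45803964 -0.39503852]
```

```bash
cat >> h.py <<'E'
def ortho(c,cx,cy,z,half=.06,n=300):
    # rows: x decreasing downward, cols: y decreasing to right (robot's view from above)
    g=(np.arange(n)-(n-1)/2)/(n/2)*half
    Y,X=np.meshgrid(cy-g,cx-g)
    uv=proj(c,np.c_[X.ravel(),Y.ravel(),np.full(X.size,z)]).astype(np.float32).reshape(n,n,2)
    im=cv2.remap(c['pixels'],uv,None,cv2.INTER_CUBIC)[:,:,::-1].copy()
    for k in range(0,n,n//12): cv2.line(im,(k,0),(k,4),(0,255,0)); cv2.line(im,(0,k),(4,k),(0,255,0))
    cv2.drawMarker(im,(n//2,n//2),(0,0,255),cv2.MARKER_CROSS,8)
    return im
E
python3 - <<'E'
from h import *
T=load('top');S=load('scene')
cv2.imwrite('pics/dial.png',np.vstack([np.hstack([ortho(c,.436,.360,z) for z in(.061,.094)]) for c in(T,S)]))
E
```

```text
(no output)
```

View pics/dial.png

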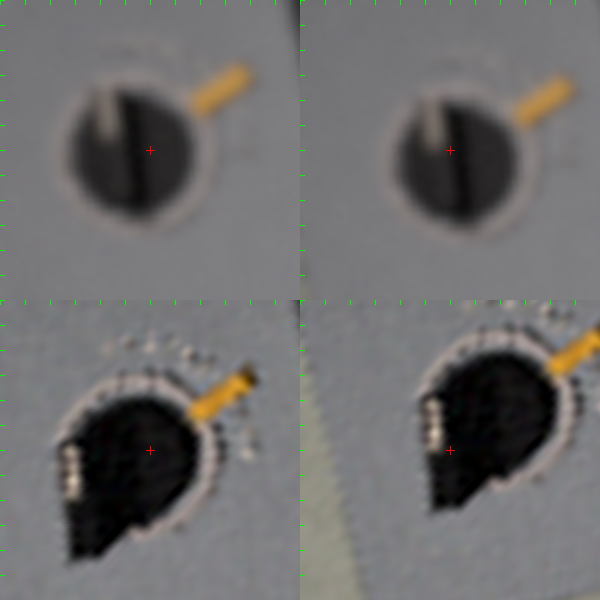

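Ortho panels (2.5 px/mm): the ring centre is at (136,152) in both views, so the dial axis is about (0.435, 0.365). The tab centre is at (222,93), direction about -56°. The bar's white line points roughly along +x.

```bash
cat >> h.py <<'E'
from scipy.spatial.transform import Rotation as Ro
def down(a): # tool pointing down, tool x at world yaw a (deg)
    a=np.radians(a); c,s=np.cos(a),np.sin(a); return np.array([[c,s,0],[s,-c,0],[0,0,-1.]])
def tell(p=None,R=None):
    s=telemetry.get_state(); pc,Rc=s['tool_pos'],s['eef_rot']
    print('t %.2f tcp'%s['clock'],pc.round(4),'yaw %.1f'%np.degrees(np.arctan2(Rc[1,0],Rc[0,0])),'z',Rc[:,2].round(3),'F',s['contact_force'].round(1),'M',s['wrist_torque'].round(2),'op %.3f gf %.1f'%(s['opening']*.0854,s['grasp_force']),'q',s['qpos'].round(2))
    if R is not None: w=Ro.from_matrix(Rc.T@R).as_rotvec(); print('turn(tool)',w.round(4),'deg',np.degrees(w).round(1)); 
    if p is not None:
        d=np.array(p)-pc; print('shift now-axes',(Rc.T@d).round(4),'shift in target axes',((R if R is not None else Rc).T@d).round(4))
E
python3 - <<'E'
from h import *
T=load('top');S=load('scene')
def ang(c,a,b,z): A,B=atz(c,[a,b],z); print(A.round(4),B.round(4),np.degrees(np.arctan2(*(B-A)[[1,0]])).round(1))
f=lambda u,v:((u+.5)/1.55-.5,(v+.5)/1.55-.5)
print('top');ang(T,f(179,402),f(166,312),.06);ang(T,f(261,389),f(247,300),.06)
g=lambda u,v:((u+.5)/5-.5+280,(v+.5)/5-.5+80)
print('scene');ang(S,g(22,165),g(258,290),.06);ang(S,g(153,20),g(380,138),.06);ang(S,g(258,290),g(380,138),.06)
print('bar line');ang(S,g(212,108),g(240,128),.094)
tell([.4352,.3654,.33],down(191))
E
```

```text
top
[0.3385 0.4122 0.06  ] [0.4985 0.4553 0.06  ] 15.1
[0.3686 0.269  0.06  ] [0.528  0.3097 0.06  ] 14.3
scene
[0.3735 0.2701 0.06  ] [0.5349 0.3126 0.06  ] 14.8
[0.3361 0.4154 0.06  ] [0.498 0.454 0.06 ] 13.4
[0.5349 0.3126 0.06  ] [0.498 0.454 0.06 ] 104.6
bar line
[0.434  0.3665 0.094 ] [0.4563 0.3682 0.094 ] 4.4
t 0.10 tcp [0.2232 0.6102 0.4038] yaw 159.9 z [-0.    -0.002 -1.   ] F [-0.7 -0.4  0.2] M [-0.01 -0.02  0.01] op 0.086 gf 0.0 q [-1.32  0.4   0.05  1.54 -0.02  1.21 -0.05]
turn(tool) [-1.700e-03 -4.000e-04 -5.427e-01] deg [ -0.1  -0.  -31.1]
shift now-axes [-0.2832 -0.157   0.0741] shift in target axes [-0.1614 -0.2807  0.0738]
```

{"fn": "apply_moves", "kwargs": {"moves": [[0,0,0,0,0,-0.109,0.06],[0,0,0,0,0,-0.109,0.06],[0,0,0,0,0,-0.109,0.06],[0,0,0,0,0,-0.109,0.06],[0,0,0,0,0,-0.107,0.06]], "newtons": 30}}

```text
clock: 0.72
tool_pos: [0.2233, 0.6103, 0.4041]
eef_rot: [[-0.981, -0.195, -0.0], [-0.195, 0.981, -0.001], [0.0, -0.001, -1.0]]
contact_force: [-0.5, 0.6, 0.7]
opening: 0.702
grasp_force: 0.0
```

{"fn": "apply_moves", "kwargs": {"moves": [[-0.0323,-0.0561,0.0148,0,0,0,0.05],[-0.0323,-0.0561,0.0148,0,0,0,0.05],[-0.0323,-0.0561,0.0148,0,0,0,0.05],[-0.0323,-0.0561,0.0148,0,0,0,0.05],[-0.0323,-0.0561,0.0148,0,0,0,0.05]]}}

```text
clock: 1.35
tool_pos: [0.4239, 0.3786, 0.3344]
eef_rot: [[-0.982, -0.191, -0.0], [-0.191, 0.982, -0.0], [0.0, -0.0, -1.0]]
contact_force: [1.3, 0.0, -0.0]
opening: 0.591
grasp_force: 0.0
```

{"fn": "apply_moves", "kwargs": {"moves": [[0,0,0,0,0,0,0.05],[0,0,0,0,0,0,0.05],[0,0,0,0,0,0,0.05],[0,0,0,0,0,0,0.05],[0,0,0,0,0,0,0.05]]}}

```text
clock: 1.98
tool_pos: [0.4225, 0.3811, 0.3352]
eef_rot: [[-0.981, -0.193, 0.0], [-0.193, 0.981, 0.0], [-0.0, 0.0, -1.0]]
contact_force: [-0.0, 0.0, -0.7]
opening: 0.584
grasp_force: 0.0
```

```bash
python3 -c "
from h import *
tell([.4352,.3654,.247],down(189))"
```

```text
t 1.98 tcp [0.4225 0.3811 0.3352] yaw -168.9 z [ 0.  0. -1.] F [-0.   0.  -0.7] M [ 0.01  0.02 -0.01] op 0.050 gf 0.0 q [-0.86  0.32  0.06  1.82 -0.02  1.01  0.97]
turn(tool) [0.0003 0.0001 0.0368] deg [0.  0.  2.1]
shift now-axes [-0.0095 -0.0179  0.0882] shift in target axes [-0.0101 -0.0175  0.0882]
```

{"fn": "apply_moves", "kwargs": {"moves": [[-0.005,-0.009,0.0,0,0,0,0.05],[-0.0048,-0.0088,0.0,0,0,0,0.05],[0,0,0.028,0,0,0,0.05],[0,0,0.028,0,0,0,0.05],[0,0,0,0,0,0,0.05]]}}

```text
clock: 2.6
tool_pos: [0.4358, 0.3633, 0.2771]
eef_rot: [[-0.982, -0.19, -0.003], [-0.19, 0.982, -0.004], [0.004, -0.003, -1.0]]
contact_force: [-0.3, 0.2, -0.5]
opening: 0.586
grasp_force: 0.0
```

```bash
python3 -c "
from h import *
tell([.4352,.3654,.246],down(189))
cv2.imwrite('pics/d2.png',np.vstack([ortho(cap('top'),.436,.360,.094),ortho(cap('scene'),.436,.360,.094)]))"
```

```text
t 2.60 tcp [0.4358 0.3633 0.2771] yaw -169.0 z [-0.003 -0.004 -1.   ] F [-0.3  0.2 -0.5] M [-0.04  0.04 -0.1 ] op 0.050 gf 0.0 q [-0.82  0.38  0.06  1.87 -0.03  0.89  1.02]
turn(tool) [-0.003  -0.0039  0.034 ] deg [-0.2 -0.2  2. ]
shift now-axes [0.0001 0.0023 0.0311] shift in target axes [0.0003 0.0022 0.0311]
```

View pics/d2.png

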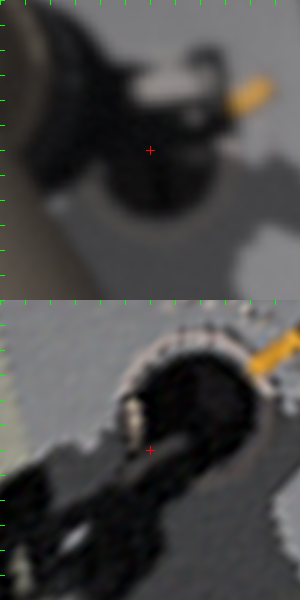

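The view shows the fingers hovering above the bar; the white line is still at (133,410). Now I'll descend and grip.

{"fn": "apply_moves", "kwargs": {"moves": [[0,0.002,0.015,0,0,0,0.05],[0,0,0.016,0,0,0,0.05],[0,0,0,0,0,0,0.03],[0,0,0,0,0,0,0.0],[0,0,0,0,0,0,0.0]], "newtons": 30}}

```text
clock: 3.32
tool_pos: [0.4364, 0.365, 0.248]
eef_rot: [[-0.982, -0.19, 0.0], [-0.19, 0.982, -0.003], [0.0, -0.003, -1.0]]
contact_force: [1.5, -5.4, -1.5]
opening: 0.133
grasp_force: 33.6
```

{"fn": "apply_moves", "kwargs": {"moves": [[0,0,0,0,0,0,0],[0,0,0,0,0,0,0.0],[0,0,0,0,0,0,0.0],[0,0,0,0,0,0,0.0],[0,0,0,0,0,0,0.0]]}}

```text
clock: 3.95
tool_pos: [0.4364, 0.365, 0.248]
eef_rot: [[-0.982, -0.19, 0.0], [-0.19, 0.982, -0.003], [0.0, -0.003, -1.0]]
contact_force: [2.4, -5.6, -1.1]
opening: 0.134
grasp_force: 33.6
```

```bash
python3 -c "
from h import *
tell([.4352,.3654,.246],down(180-56))"
```

```text
t 3.95 tcp [0.4364 0.365  0.248 ] yaw -169.1 z [ 0.    -0.003 -1.   ] F [ 2.4 -5.6 -1.1] M [-1.04 -0.38  0.08] op 0.011 gf 33.6 q [-0.82  0.42  0.06  1.89 -0.03  0.83  1.02]
turn(tool) [-0.0025  0.0016  1.1684] deg [-0.1  0.1 66.9]
shift now-axes [0.0011 0.0007 0.002 ] shift in target axes [ 0.001  -0.0008  0.002 ]
```

{"fn": "apply_moves", "kwargs": {"moves": [[0,0,0,0,0,0.117,0],[0,0,0,0,0,0.117,0.0],[0,0,0,0,0,0.117,0.0],[0,0,0,0,0,0.117,0.0],[0,0,0,0,0,0.117,0.0]]}}

```text
clock: 4.58
tool_pos: [0.4364, 0.3641, 0.248]
eef_rot: [[-0.922, 0.388, -0.0], [0.388, 0.922, -0.005], [-0.002, -0.004, -1.0]]
contact_force: [1.1, -8.3, 0.6]
opening: 0.129
grasp_force: 33.8
```

{"fn": "apply_moves", "kwargs": {"moves": [[0,0,0,0,0,0.117,0],[0,0,0,0,0,0.117,0.0],[0,0,0,0,0,0.117,0.0],[0,0,0,0,0,0.117,0.0],[0,0,0,0,0,0.115,0.0]]}}

```text
clock: 5.2
tool_pos: [0.436, 0.3634, 0.2479]
eef_rot: [[-0.556, 0.831, -0.002], [0.831, 0.556, -0.006], [-0.004, -0.005, -1.0]]
contact_force: [-0.1, -9.4, 2.5]
opening: 0.131
grasp_force: 34.2
```

{"fn": "apply_moves", "kwargs": {"moves": [[0,0,0,0,0,0,0],[0,0,0,0,0,0,0.0],[0,0,0,0,0,0,0.0],[0,0,0,0,0,0,0.0],[0,0,0,0,0,0,0.0]]}}

```text
clock: 5.82
tool_pos: [0.436, 0.3634, 0.2479]
eef_rot: [[-0.559, 0.829, -0.002], [0.829, 0.559, -0.006], [-0.004, -0.005, -1.0]]
contact_force: [0.3, -10.2, 3.2]
opening: 0.132
grasp_force: 34.2
```

```bash
python3 -c "
from h import *
tell([.4352,.3654,.246],down(180-56))"
```

```text
t 5.83 tcp [0.436  0.3634 0.2479] yaw 124.0 z [-0.002 -0.006 -1.   ] F [  0.3 -10.2   3.2] M [-1.97  0.04 -0.03] op 0.011 gf 34.2 q [-1.03  0.44  0.33  1.89 -0.18  0.84 -0.01]
turn(tool) [-0.005   0.0038 -0.0004] deg [-0.3  0.2 -0. ]
shift now-axes [0.0022 0.0005 0.0019] shift in target axes [0.0021 0.0004 0.0019]
```

{"fn": "apply_moves", "kwargs": {"moves": [[0,0,0,0,0,0,0.05],[0,0,0,0,0,0,0.05],[0,0,0,0,0,0,0.05],[0,0,-0.04,0,0,0,0.05],[0,0,-0.04,0,0,0,0.05]]}}

```text
clock: 6.45
tool_pos: [0.4353, 0.3671, 0.3288]
eef_rot: [[-0.561, 0.828, -0.0], [0.828, 0.561, -0.0], [0.0, -0.001, -1.0]]
contact_force: [0.6, -0.1, 0.9]
opening: 0.589
grasp_force: 0.0
```

{"fn": "apply_moves", "kwargs": {"moves": [[0,0,0,0,0,-0.17,0.05],[0,0,0,0,0,-0.17,0.05],[0,0,0,0,0,-0.17,0.05],[0,0,0,0,0,-0.17,0.05],[0,0,0,0,0,-0.17,0.05]]}}

```text
clock: 7.08
tool_pos: [0.4355, 0.3672, 0.3283]
eef_rot: [[-0.993, 0.119, 0.0], [0.119, 0.993, 0.001], [-0.0, 0.001, -1.0]]
contact_force: [-0.2, 0.6, -0.2]
opening: 0.585
grasp_force: 0.0
```

```bash
python3 -c "
from h import *
tell([.5435,-.0165,.29],down(192.1))"
```

```text
t 7.08 tcp [0.4355 0.3672 0.3283] yaw 173.2 z [ 0.     0.001 -1.   ] F [-0.2  0.6 -0.2] M [-0.02 -0.04 -0.02] op 0.050 gf 0.0 q [-0.93  0.33  0.19  1.82 -0.08  0.99  0.74]
turn(tool) [ 9.000e-04  3.000e-04 -3.307e-01] deg [  0.1   0.  -18.9]
shift now-axes [-0.153  -0.3681  0.0379] shift in target axes [-0.0252 -0.3978  0.0383]
```

{"fn": "apply_moves", "kwargs": {"moves": [[0,0,0,0,0,-0.165,0.05],[0,0,0,0,0,-0.166,0.05],[-0.0021,-0.0332,0,0,0,0,0.05],[-0.0021,-0.0332,0,0,0,0,0.05],[-0.0021,-0.0332,0,0,0,0,0.05]]}}

```text
clock: 7.7
tool_pos: [0.4623, 0.27, 0.3283]
eef_rot: [[-0.979, -0.205, 0.001], [-0.205, 0.979, 0.001], [-0.001, 0.001, -1.0]]
contact_force: [0.2, -0.5, 0.2]
opening: 0.581
grasp_force: 0.0
```

{"fn": "apply_moves", "kwargs": {"moves": [[-0.0021,-0.0332,0,0,0,0,0.05],[-0.0021,-0.0332,0,0,0,0,0.05],[-0.0021,-0.0332,0,0,0,0,0.05],[-0.0021,-0.0332,0,0,0,0,0.05],[-0.0021,-0.0332,0,0,0,0,0.05]]}}

```text
clock: 8.32
tool_pos: [0.5066, 0.1095, 0.3283]
eef_rot: [[-0.979, -0.204, 0.001], [-0.204, 0.979, 0.001], [-0.001, 0.001, -1.0]]
contact_force: [0.7, 0.2, 0.6]
opening: 0.585
grasp_force: 0.0
```

{"fn": "apply_moves", "kwargs": {"moves": [[-0.0021,-0.0332,0,0,0,0,0.05],[-0.0021,-0.0332,0,0,0,0,0.05],[-0.0021,-0.0332,0,0,0,0,0.05],[-0.0021,-0.0332,0,0,0,0,0.05],[0,0,0.02,0,0,0,0.05]]}}

```text
clock: 8.95
tool_pos: [0.5429, -0.0213, 0.3096]
eef_rot: [[-0.98, -0.199, 0.005], [-0.199, 0.98, -0.001], [-0.005, -0.002, -1.0]]
contact_force: [-0.0, 2.2, -0.2]
opening: 0.589
grasp_force: 0.0
```

```bash
python3 -c "
from h import *
tell([.5435,-.0165,.198],down(192.1))
c=cap('scene');t=cap('top')
cv2.imwrite('pics/d3.png',np.hstack([ortho(t,.436,.363,.094),ortho(c,.436,.363,.094)]))"
```

```text
t 8.95 tcp [ 0.5429 -0.0213  0.3096] yaw -168.5 z [ 0.005 -0.001 -1.   ] F [-0.   2.2 -0.2] M [0.11 0.01 0.01] op 0.050 gf 0.0 q [-0.32  0.32  0.33  1.91 -0.13  0.93  1.85]
turn(tool) [-0.002   0.0051 -0.0108] deg [-0.1  0.3 -0.6]
shift now-axes [-0.0009  0.0048  0.1116] shift in target axes [-0.0015  0.0045  0.1116]
```

View pics/d3.png

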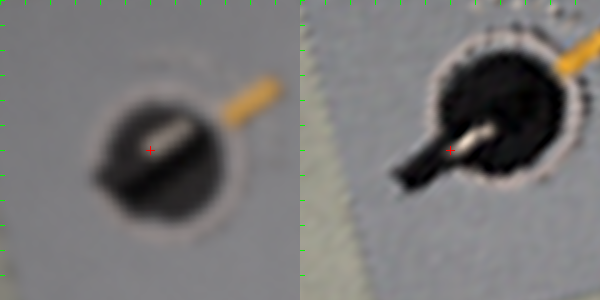

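The dial panels show the bar's white line from (450,152) to (492,128), close to the tab direction. I'll quantify that on the images.

Run:
```python
from h import *
def pca(c,m,z):
    uv=np.argwhere(m)[:,::-1]; X=atz(c,uv,z)[:,:2]; w=c['pixels'].astype(float).sum(-1)[m]
    mu=X.mean(0); U,s,V=np.linalg.svd(X-mu); v=V[0]; return mu.round(4),np.degrees(np.arctan2(v[1],v[0])).round(1),s.round(4),len(X)
for n in('top','scene'):
    c=load(n); p=c['pixels'].astype(int); X=atz(c,np.argwhere(np.ones(p.shape[:2]))[:,::-1],.062).reshape(*p.shape[:2],3)
    r=np.hypot(X[...,0]-.435,X[...,1]-.364)
    print(n,'tab',pca(c,(r<.08)&(p[...,0]-p[...,2]>60),.062))
    br=p.sum(-1); Y=atz(c,np.argwhere(np.ones(p.shape[:2]))[:,::-1],.094).reshape(*p.shape[:2],3)
    rr=np.hypot(Y[...,0]-.435,Y[...,1]-.364)
    for th in (200,300): print('line',th,pca(c,(rr<.025 if n=='scene' else rr<.022)&(br>th),.094))
    # black of bar outside ring in scene
    u=proj(c,[[.435,.364,.061],[.435,.364,.094]]); u0=u.mean(0).astype(int); print(u0)
    k=p[u0[1]-14:u0[1]+12,u0[0]-14:u0[0]+14].sum(-1)//3
    if n=='scene':
        for row in k: print(' '.join('%3d'%x for x in row))
```

```text
top tab (array([0.4594, 0.3317]), np.float64(126.0), array([0.0382, 0.0124]), 27)
line 200 (array([0.4438, 0.3668]), np.float64(-73.6), array([0.1033, 0.0585]), 70)
line 300 (array([0.4442, 0.3715]), np.float64(-72.7), array([0.0655, 0.041 ]), 33)
[134 224]
scene tab (array([0.4577, 0.3308]), np.float64(-55.6), array([0.0327, 0.0115]), 20)
line 200 (array([0.4317, 0.3674]), np.float64(34.1), array([0.1408, 0.0974]), 92)
line 300 (array([0.4312, 0.3679]), np.float64(33.7), array([0.1364, 0.0877]), 80)
[320 105]
137 140 139 140 138 136 138 138 138 140 139 137 141 137 137 142 138 141 132 135 142 149 150 153 152 150 149 144
138 140 141 139 139 139 136 139 135 135 140 135 136 141 137 139 142 143 142 141 128 153 145 153 153 150 147 143
143 141 139 141 141 139 138 145 139 136 138 138 136 140 139 138 140 139 137 137 135 138 138 149 147 154 150 147
142 139 140 137 138 137 135 140 138 142 140 140 136 139 141 141 140 137 134 136 135 139 139 139 140 150 147 152
138 138 142 140 141 138 143 140 141 145 142 141 137 140 136 138 128 143 134 139 137 141 138 138 137 140 138 146
136 142 140 147 139 139 
[... 1627 characters left out ...]
  37  94 149 167 144 137 138
142 144 143 125 108 161 135  58   5  12  22  10   6   0   3  16  22  19  23  16  16  43 104 106 162 139 138 132
140 138 140 143 124 123 166 137  35   2  10  18   8   3  10  16  20  21  19  16  22  79 141 148 157 133 137 133
140 141 141 139 133 115 143 165 132  32   2   3  12  13  10  14   9  15  14  14  70 140 125 160 146 130 130 137
140 137 141 140 141 120  81 145 169 133  49  29  11  16   7   4   8  21  37  94 148 156 152 113 135 132 130 134
138 141 137 138 138 144 119  62 108 167 167 142 108  99  73  79  86 119 137 134 164 155 132 134 132 133 144 154
134 138 136 153 178 157 142 143 119  69 110 138 143 150 158 166 168 165 165 155 100  91 137 136 134 133 137 139
```

Run:
```python
from h import *
c=load('scene')
a=np.array([[15.1,11],[14.9,12],[14.65,13],[14.5,14],[13.95,15],[13.7,15.4],[15,6.],[14.6,8],[14,9.5],[18.2,6],[17.9,8]])+[306,91]
X=atz(c,a,.094)[:,:2]; print(X.round(4))
ang=lambda A,B:np.degrees(np.arctan2(*(B-A)[::-1]))
d=np.polyfit(X[:6,0],X[:6,1],1); print('line',np.degrees(np.arctan(d[0])), 'left edge',ang(X[6],X[8]))
# predicted pixels for bar top at candidates
for th in(-52,-56,-60):
    t=np.radians(th); e=np.array([np.cos(t),np.sin(t)]); n=np.array([-e[1],e[0]]); C=np.array([.4352,.3645])
    pts=[np.r_[C+e*s+n*w,.094] for s,w in((23,0),(12,0),(0,0),(-23,6),(-23,-6),(23,6),(23,-6)) for s,w in[(s/1000,w/1000)]]
    print(th,(proj(c,pts)-[306,91]).round(1).tolist())
```

```text
[[0.4346 0.3622]
 [0.4371 0.3589]
 [0.4395 0.3556]
 [0.4421 0.3525]
 [0.4439 0.3484]
 [0.4446 0.3468]
 [0.4198 0.376 ]
 [0.4249 0.3695]
 [0.4281 0.3639]
 [0.426  0.3835]
 [0.4313 0.3771]]
line -56.47843364792671 left edge -55.75070994640178
-52 [[14.7, 16.4], [15.2, 13.7], [15.8, 10.7], [18.8, 5.5], [14.9, 4.9], [16.7, 16.7], [12.7, 16.1]]
-56 [[14.2, 16.3], [15.0, 13.6], [15.8, 10.7], [19.3, 5.7], [15.4, 4.9], [16.2, 16.7], [12.2, 15.9]]
-60 [[13.7, 16.2], [14.7, 13.6], [15.8, 10.7], [19.8, 5.9], [16.0, 4.9], [15.6, 16.7], [11.7, 15.6]]
```

The dial bar measures -56°, on the mark. Now the mid knob.

{"fn": "apply_moves", "kwargs": {"moves": [[-0.001,0.004,0.0,0,0,-0.01,0.05],[0,0,0.037,0,0,0,0.05],[0,0,0.037,0,0,0,0.05],[0,0,0.037,0,0,0,0.05],[0,0,0,0,0,0,0.05]]}}

```text
clock: 9.68
tool_pos: [0.5407, -0.0129, 0.1955]
eef_rot: [[-0.976, -0.216, -0.005], [-0.216, 0.976, 0.0], [0.005, 0.001, -1.0]]
contact_force: [-0.4, -1.1, 0.1]
opening: 0.587
grasp_force: 0.0
```

{"fn": "apply_moves", "kwargs": {"moves": [[0,0,0,0,0,0,0.01],[0,0,0,0,0,0,0.01],[0,0,0,0,0,0,0.01],[0,0,0,0,0,0,0.01],[0,0,0,0,0,0,0.01]], "newtons": 25}}

```text
clock: 10.3
tool_pos: [0.5429, -0.0159, 0.199]
eef_rot: [[-0.977, -0.212, 0.005], [-0.212, 0.977, -0.002], [-0.005, -0.003, -1.0]]
contact_force: [1.5, -5.1, -0.4]
opening: 0.271
grasp_force: 25.2
```

```bash
python3 -c "
from h import *
tell([.5435,-.0165,.197],down(192.1))"
```

```text
t 10.30 tcp [ 0.5429 -0.0159  0.199 ] yaw -167.7 z [ 0.005 -0.002 -1.   ] F [ 1.5 -5.1 -0.4] M [-1.11 -0.24 -0.03] op 0.023 gf 25.2 q [-0.28  0.48  0.29  1.98 -0.2   0.7   1.91]
turn(tool) [-0.003   0.0046  0.0026] deg [-0.2  0.3  0.2]
shift now-axes [-0.0004 -0.0007  0.002 ] shift in target axes [-0.0004 -0.0007  0.002 ]
```

{"fn": "apply_moves", "kwargs": {"moves": [[0.006,0,0,0,0,0,0.01],[0.008,0,0,0,0,0,0.01],[0.008,0,0,0,0,0,0.01],[0.008,0,0,0,0,0,0.01],[0,0,0,0,0,0,0.01]]}}

```text
clock: 10.92
tool_pos: [0.5135, -0.0219, 0.1988]
eef_rot: [[-0.977, -0.212, 0.005], [-0.212, 0.977, -0.001], [-0.005, -0.002, -1.0]]
contact_force: [1.3, -5.5, -0.7]
opening: 0.269
grasp_force: 25.3
```

```bash
python3 -c "
from h import *
tell([.5429-.0293,-.0159-.0063,.199],down(192.1))"
```

```text
t 10.93 tcp [ 0.5135 -0.0219  0.1988] yaw -167.7 z [ 0.005 -0.001 -1.   ] F [ 1.3 -5.5 -0.7] M [-1.15 -0.3  -0.08] op 0.023 gf 25.3 q [-0.28  0.44  0.29  2.05 -0.19  0.67  1.92]
turn(tool) [-0.0024  0.0047  0.0027] deg [-0.1  0.3  0.2]
shift now-axes [-0.0001 -0.0003 -0.0002] shift in target axes [-0.0001 -0.0003 -0.0002]
```

{"fn": "apply_moves", "kwargs": {"moves": [[0,0,0,0,0,0,0.05],[0,0,0,0,0,0,0.05],[0,0,0,0,0,0,0.05],[0,0,-0.05,0,0,0,0.05],[0,0,-0.05,0,0,0,0.05]]}}

```text
clock: 11.55
tool_pos: [0.512, -0.02, 0.2977]
eef_rot: [[-0.977, -0.214, -0.002], [-0.214, 0.977, 0.0], [0.002, 0.0, -1.0]]
contact_force: [1.1, 0.8, 1.0]
opening: 0.587
grasp_force: 0.0
```

```bash
python3 -c "
from h import *
tell([.5565,-.195,.297],down(191.9))"
```

```text
t 11.55 tcp [ 0.512  -0.02    0.2977] yaw -167.6 z [-0.002  0.    -1.   ] F [1.1 0.8 1. ] M [ 0.1  -0.04 -0.  ] op 0.050 gf 0.0 q [-0.33  0.28  0.34  1.99 -0.12  0.89  1.86]
turn(tool) [ 0.0005 -0.002   0.0081] deg [ 0.  -0.1  0.5]
shift now-axes [-0.006  -0.1804  0.0006] shift in target axes [-0.0074 -0.1804  0.0007]
```

{"fn": "apply_moves", "kwargs": {"moves": [[-0.0014,-0.036,0,0,0,0.008,0.05],[-0.0014,-0.036,0,0,0,0,0.05],[-0.0014,-0.036,0,0,0,0,0.05],[-0.0014,-0.036,0,0,0,0,0.05],[-0.0014,-0.036,0,0,0,0,0.05]]}}

```text
clock: 12.18
tool_pos: [0.5568, -0.1957, 0.2968]
eef_rot: [[-0.978, -0.206, -0.0], [-0.206, 0.978, 0.001], [0.0, 0.001, -1.0]]
contact_force: [-0.0, -0.4, -0.4]
opening: 0.587
grasp_force: 0.0
```

{"fn": "apply_moves", "kwargs": {"moves": [[0,0,0.0,0,0,0,0.05],[0,0,0.0,0,0,0,0.05],[0,0,0.02,0,0,0,0.05],[0,0,0.02,0,0,0,0.05],[0,0,0.0,0,0,0,0.05]]}}

```text
clock: 12.8
tool_pos: [0.5559, -0.193, 0.2555]
eef_rot: [[-0.978, -0.208, -0.004], [-0.208, 0.978, 0.002], [0.003, 0.003, -1.0]]
contact_force: [0.0, -0.3, -0.0]
opening: 0.584
grasp_force: 0.0
```

```bash
python3 -c "
from h import *
tell([.5565,-.195,.197],down(191.9))"
```

```text
t 12.80 tcp [ 0.5559 -0.193   0.2555] yaw -168.0 z [-0.004  0.002 -1.   ] F [ 0.  -0.3 -0. ] M [ 0.06 -0.01 -0.  ] op 0.050 gf 0.0 q [-0.03  0.47  0.37  1.84 -0.22  0.87  2.23]
turn(tool) [ 0.0029 -0.0032  0.0021] deg [ 0.2 -0.2  0.1]
shift now-axes [-0.0003 -0.0023  0.0585] shift in target axes [-0.0001 -0.0021  0.0585]
```

{"fn": "apply_moves", "kwargs": {"moves": [[0,-0.002,0.028,0,0,0,0.05],[0,0,0.028,0,0,0,0.05],[0,0,0.0,0,0,0,0.05],[0,0,0.0,0,0,0,0.01],[0,0,0.0,0,0,0,0.01]]}}

```text
clock: 13.42
tool_pos: [0.5576, -0.1963, 0.2024]
eef_rot: [[-0.978, -0.206, 0.002], [-0.206, 0.978, 0.001], [-0.002, 0.001, -1.0]]
contact_force: [-0.3, 3.6, 1.2]
opening: 0.264
grasp_force: 25.7
```

{"fn": "apply_moves", "kwargs": {"moves": [[0,0,0,0,0,0,0.01],[0,0,0,0,0,0,0.01],[0,0,0,0,0,0,0.01],[0,0,0,0,0,0,0.01],[0,0,0,0,0,0,0.01]]}}

```text
clock: 14.05
tool_pos: [0.5576, -0.1963, 0.2012]
eef_rot: [[-0.978, -0.206, 0.001], [-0.206, 0.978, 0.001], [-0.001, 0.001, -1.0]]
contact_force: [2.0, 5.3, 0.9]
opening: 0.267
grasp_force: 25.7
```

{"fn": "apply_moves", "kwargs": {"moves": [[0.006,0,0,0,0,0,0.01],[0.008,0,0,0,0,0,0.01],[0.008,0,0,0,0,0,0.01],[0.008,0,0,0,0,0,0.01],[0,0,0,0,0,0,0.01]]}}

```text
clock: 14.68
tool_pos: [0.5281, -0.2026, 0.2013]
eef_rot: [[-0.979, -0.206, 0.002], [-0.206, 0.979, 0.001], [-0.002, 0.001, -1.0]]
contact_force: [2.2, 6.0, 0.1]
opening: 0.273
grasp_force: 20.6
```

```bash
python3 -c "
from h import *
tell([.5565,-.195,.197],down(191.9))"
```

```text
t 14.68 tcp [ 0.5281 -0.2026  0.2013] yaw -168.1 z [ 0.002  0.001 -1.   ] F [2.2 6.  0.1] M [ 1.21 -0.54 -0.08] op 0.023 gf 20.6 q [ 0.02  0.51  0.35  1.93 -0.25  0.74  2.29]
turn(tool) [ 0.0006  0.0021 -0.0002] deg [ 0.   0.1 -0. ]
shift now-axes [-0.0294  0.0015  0.0044] shift in target axes [-0.0294  0.0015  0.0043]
```

{"fn": "apply_moves", "kwargs": {"moves": [[0,0,0,0,0,0,0.05],[0,0,0,0,0,0,0.05],[0,0,0,0,0,0,0.05],[0,0,-0.05,0,0,0,0.05],[0,0,-0.05,0,0,0,0.05]]}}

```text
clock: 15.3
tool_pos: [0.5271, -0.2037, 0.3016]
eef_rot: [[-0.979, -0.205, -0.002], [-0.205, 0.979, -0.0], [0.002, -0.0, -1.0]]
contact_force: [0.8, 0.4, 0.3]
opening: 0.583
grasp_force: 0.0
```

{"fn": "apply_moves", "kwargs": {"moves": [[0.04,0,-0.02,0,0,0,0.05],[0.04,0,-0.02,0,0,0,0.05],[0.0,0,0,0,0,0,0.05],[0,0,0,0,0,0,0.05],[0,0,0,0,0,0,0.05]]}}

```text
clock: 15.92
tool_pos: [0.4501, -0.2192, 0.3405]
eef_rot: [[-0.978, -0.207, -0.001], [-0.207, 0.978, 0.0], [0.001, 0.0, -1.0]]
contact_force: [0.9, -0.2, 0.5]
opening: 0.585
grasp_force: 0.0
```

Run:
```python
from meas import *
tell()
T=cap('top');S=cap('scene')
for c in(T,S):
    P=cloud(c)
    for z0,z1 in((.016,.03),): 
        p,m=reg(P,c,(.445,-.395),.11,z0,z1,lambda q:(q.min(-1)>60)); print('handle',rect(p),len(p),np.median(p[:,2]),p[:,:2].mean(0))
    for nm,ax in(('mid',(.6196,-.0005)),('low',(.632,-.1793))):
        k,mk=reg(P,c,(ax[0]-.1,ax[1]-.02),.045,.033,.06,lambda p:p.max(-1)<75); print(nm,k.mean(0) if len(k) else 0,len(k), rect(k) if len(k)>3 else '')
im=np.hstack([np.vstack([ortho(T,.57,-.1,.04,.16,300),ortho(S,.57,-.1,.04,.16,300)]),np.vstack([ortho(T,.44,-.395,.022,.1,300),ortho(S,.44,-.395,.022,.1,300)])])
cv2.imwrite('pics/e1.png',im)
```

```text
t 15.93 tcp [ 0.4501 -0.2192  0.3405] yaw -168.1 z [-0.001  0.    -1.   ] F [ 0.9 -0.2  0.5] M [-0.02 -0.05 -0.02] op 0.050 gf 0.0 q [-0.02  0.21  0.45  1.97 -0.11  0.98  2.26]
handle (array([ 402.7, -403.5]), array([74.7, 15.5]), 13.4) 50 0.02124518836220521 [ 0.41200069 -0.4007034 ]
mid [ 0.51196573 -0.02032115  0.04872542] 55 (array([512.1, -20.4]), array([19.4, 19.8]), 3.3)
low [ 0.52615618 -0.19799871  0.0483427 ] 59 (array([ 527.8, -198.8]), array([23.3, 19.9]), 4.0)
handle (array([ 442.5, -396.9]), array([142.9,  18.1]), 10.0) 248 0.02198788736403942 [ 0.46256616 -0.39361241]
mid [ 0.51706043 -0.02516714  0.04898071] 58 (array([517. , -24.1]), array([21. , 19.8]), 89.9)
low [ 0.5314005  -0.20413408  0.04852807] 70 (array([ 545.3, -197.7]), array([52.8, 21.8]), 20.1)
```

View pics/e1.png

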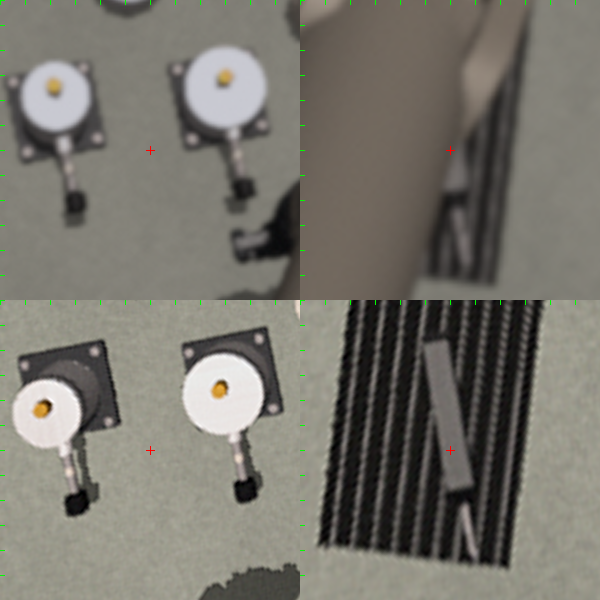

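Both knobs are about 30 mm out (left panels). The probe still lies on the mat: handle (435,340) to (460,488), needle tip (476,556). Going to grasp it.

```bash
python3 -c "
from h import *
tell([.4637,-.3915,.24],down(189.8))"
```

```text
t 16.02 tcp [ 0.45   -0.2193  0.3404] yaw -168.1 z [-0.001 -0.    -1.   ] F [ 0.1 -0.6  0.3] M [ 0.03  0.03 -0.04] op 0.050 gf 0.0 q [-0.02  0.21  0.45  1.97 -0.11  0.98  2.26]
turn(tool) [ 0.0002 -0.001   0.0374] deg [ 0.  -0.1  2.1]
shift now-axes [ 0.0221 -0.1714  0.1004] shift in target axes [ 0.0158 -0.172   0.1004]
```

{"fn": "apply_moves", "kwargs": {"moves": [[0.003,-0.0344,0.0,0,0,0.037,0.05],[0.003,-0.0344,0.0,0,0,0,0.05],[0.003,-0.0344,0.0,0,0,0,0.05],[0.003,-0.0344,0.0,0,0,0,0.05],[0.003,-0.0344,0.0,0,0,0,0.05]]}}

```text
clock: 16.65
tool_pos: [0.4657, -0.3924, 0.3402]
eef_rot: [[-0.985, -0.171, -0.001], [-0.171, 0.985, 0.001], [0.001, 0.001, -1.0]]
contact_force: [0.5, -0.9, -0.1]
opening: 0.589
grasp_force: 0.0
```

{"fn": "apply_moves", "kwargs": {"moves": [[0,0,0.0,0,0,0,0.05],[0,0,0.033,0,0,0,0.05],[0,0,0.033,0,0,0,0.05],[0,0,0.033,0,0,0,0.05],[0,0,0,0,0,0,0.05]]}}

```text
clock: 17.27
tool_pos: [0.4646, -0.3893, 0.2391]
eef_rot: [[-0.985, -0.171, -0.005], [-0.171, 0.985, 0.005], [0.004, 0.006, -1.0]]
contact_force: [-0.2, 1.1, 0.4]
opening: 0.582
grasp_force: 0.0
```

```bash
python3 -c "
from h import *
tell([.4637,-.3915,.181],down(189.8))"
```

```text
t 17.27 tcp [ 0.4646 -0.3893  0.2391] yaw -170.1 z [-0.005  0.005 -1.   ] F [-0.2  1.1  0.4] M [-0.01  0.    0.05] op 0.050 gf 0.0 q [ 0.29  0.54  0.45  1.81 -0.29  0.87  2.62]
turn(tool) [ 0.0056 -0.0044  0.001 ] deg [ 0.3 -0.3  0.1]
shift now-axes [ 0.001  -0.0023  0.0581] shift in target axes [ 0.0013 -0.002   0.0581]
```

{"fn": "apply_moves", "kwargs": {"moves": [[0,-0.001,0.03,0,0,0,0.05],[0,0,0.027,0,0,0,0.05],[0,0,0.0,0,0,0,0.05],[0,0,0.0,0,0,0,0.005],[0,0,0,0,0,0,0.005]], "newtons": 60}}

```text
clock: 17.9
tool_pos: [0.4658, -0.3932, 0.1871]
eef_rot: [[-0.986, -0.17, 0.003], [-0.17, 0.986, -0.002], [-0.002, -0.002, -1.0]]
contact_force: [2.5, -2.4, 1.4]
opening: 0.191
grasp_force: 60.1
```

{"fn": "apply_moves", "kwargs": {"moves": [[0,0,0,0,0,0,0.005],[0,0,0,0,0,0,0.005],[0,0,0.0,0,0,0,0.005],[0,0,0.0,0,0,0,0.005],[0,0,0,0,0,0,0.005]]}}

```text
clock: 18.52
tool_pos: [0.4658, -0.3933, 0.1871]
eef_rot: [[-0.986, -0.169, 0.003], [-0.169, 0.986, -0.002], [-0.003, -0.002, -1.0]]
contact_force: [-0.9, 0.5, 6.6]
opening: 0.187
grasp_force: 60.2
```

```bash
python3 -c "
from h import *
tell([.4637,-.3915,.181],down(189.8))"
```

```text
t 18.52 tcp [ 0.4658 -0.3933  0.1871] yaw -170.2 z [ 0.003 -0.002 -1.   ] F [-0.9  0.5  6.6] M [0.26 0.11 0.02] op 0.016 gf 60.2 q [ 0.32  0.61  0.41  1.83 -0.34  0.77  2.65]
turn(tool) [-0.002   0.0026 -0.0008] deg [-0.1  0.1 -0. ]
shift now-axes [0.0018 0.0021 0.0061] shift in target axes [0.0018 0.0021 0.0061]
```

{"fn": "apply_moves", "kwargs": {"moves": [[0,0,0,0,0,0,0.03],[0,0,0,0,0,0,0.03],[0,0,0.0,0,0,0,0.03],[0,0,0.0,0,0,0,0.03],[0,0,0,0,0,0,0.03]]}}

```text
clock: 19.15
tool_pos: [0.4651, -0.3926, 0.1849]
eef_rot: [[-0.986, -0.169, -0.0], [-0.169, 0.986, 0.0], [0.0, 0.0, -1.0]]
contact_force: [0.1, 0.6, -0.2]
opening: 0.35
grasp_force: 0.0
```

```bash
python3 -c "
from h import *
tell([.4637,-.3915,.181],down(189.8))
c=cap('scene'); save(c,'p1.png',(60,200,200,320),5)"
```

```text
t 19.15 tcp [ 0.4651 -0.3926  0.1849] yaw -170.2 z [-0.  0. -1.] F [ 0.1  0.6 -0.2] M [-0.03 -0.02 -0.02] op 0.030 gf 0.0 q [ 0.32  0.61  0.41  1.83 -0.34  0.77  2.65]
turn(tool) [ 0.0002 -0.0001 -0.0008] deg [ 0. -0. -0.]
shift now-axes [0.0012 0.0013 0.0039] shift in target axes [0.0012 0.0013 0.0039]
```

View pics/p1.png

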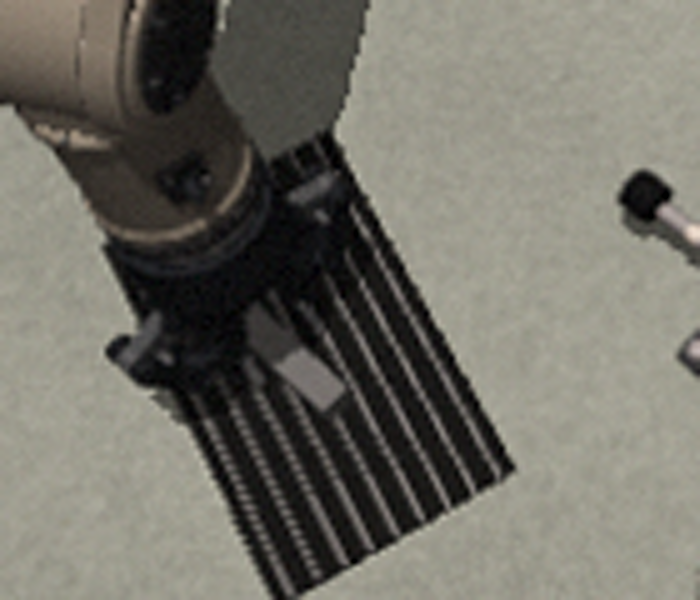

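The fingers straddle the handle, which is in place at (300,375). I'll lower 4 mm more and regrip.

{"fn": "apply_moves", "kwargs": {"moves": [[0,0,0.004,0,0,0,0.03],[0,0,0,0,0,0,0.03],[0,0,0.0,0,0,0,0.005],[0,0,0.0,0,0,0,0.005],[0,0,0,0,0,0,0.005]], "newtons": 60}}

```text
clock: 19.82
tool_pos: [0.4651, -0.3927, 0.1811]
eef_rot: [[-0.986, -0.169, 0.0], [-0.169, 0.986, -0.0], [-0.0, -0.0, -1.0]]
contact_force: [-0.2, 0.9, -0.3]
opening: 0.187
grasp_force: 61.2
```

{"fn": "apply_moves", "kwargs": {"moves": [[0,0,0,0,0,0,0.005],[0,0,0,0,0,0,0.005],[0,0,-0.01,0,0,0,0.005],[0,0,-0.02,0,0,0,0.005],[0,0,-0.03,0,0,0,0.005]]}}

```text
clock: 20.45
tool_pos: [0.465, -0.3924, 0.2422]
eef_rot: [[-0.986, -0.169, -0.001], [-0.169, 0.986, 0.001], [0.001, 0.001, -1.0]]
contact_force: [-1.0, 0.3, -0.4]
opening: 0.189
grasp_force: 61.1
```

{"fn": "apply_moves", "kwargs": {"moves": [[0,0,-0.04,0,0,0,0.005],[0,0,-0.04,0,0,0,0.005],[0,0,-0.04,0,0,0,0.005],[0,0,-0.04,0,0,0,0.005],[0,0,0,0,0,0,0.005]]}}

```text
clock: 21.08
tool_pos: [0.4653, -0.3937, 0.4063]
eef_rot: [[-0.986, -0.169, 0.008], [-0.169, 0.986, -0.005], [-0.007, -0.006, -1.0]]
contact_force: [-0.1, -0.3, -0.9]
opening: 0.19
grasp_force: 61.0
```

```bash
python3 -c "
from h import *
tell()"
```

```text
t 21.07 tcp [ 0.4653 -0.3937  0.4063] yaw -170.3 z [ 0.008 -0.005 -1.   ] F [-0.1 -0.3 -0.9] M [-0.06 -0.    0.01] op 0.016 gf 61.0 q [ 0.23  0.36  0.52  1.65 -0.19  1.17  2.54]
```

{"fn": "apply_moves", "kwargs": {"moves": [[0,0,0,0,-0.1,0,0.005],[0,0,0,0,-0.13,0,0.005],[0,0,0,0,-0.13,0,0.005],[0,0,0,0,-0.13,0,0.005],[0,0,0,0,0,0,0.005]]}}

```text
clock: 21.7
tool_pos: [0.4634, -0.3929, 0.4004]
eef_rot: [[-0.871, -0.167, 0.462], [-0.147, 0.986, 0.08], [-0.469, 0.002, -0.883]]
contact_force: [0.2, -0.4, -1.6]
opening: 0.192
grasp_force: 61.0
```

```bash
cat >> h.py <<'E'
TIP=np.array([.101,0,.168])
def tilt(a,th):
    return down(a)@Ro.from_rotvec([0,-np.radians(th),0]).as_matrix()
def tiptgt(t,R): return np.array(t)-R@TIP
E
python3 -c "
from h import *
R=tilt(189.8,28)
tell(tiptgt([.6277,.0012,.13],R),R); print(tiptgt([.6277,.0012,.13],R))
"
```

```text
t 21.70 tcp [ 0.4634 -0.3929  0.4004] yaw -170.4 z [ 0.462  0.08  -0.883] F [ 0.2 -0.4 -1.6] M [-0.14  0.57  0.03] op 0.016 gf 61.0 q [ 0.42  0.28  0.38  1.79 -0.65  0.9   2.87]
turn(tool) [ 0.0002 -0.0007 -0.0036] deg [ 0.  -0.  -0.2]
shift now-axes [-0.1751  0.361   0.1782] shift in target axes [-0.1763  0.3604  0.1782]
[0.63785609 0.00295426 0.32575182]
```

{"fn": "apply_moves", "kwargs": {"moves": [[-0.0146,0.03,0.0148,0,0,0,0.005],[-0.0146,0.03,0.0148,0,0,0,0.005],[-0.0146,0.03,0.0148,0,0,0,0.005],[-0.0146,0.03,0.0148,0,0,0,0.005],[-0.0146,0.03,0.0148,0,0,0,0.005]]}}

```text
clock: 22.32
tool_pos: [0.538, -0.2264, 0.3698]
eef_rot: [[-0.87, -0.171, 0.462], [-0.151, 0.985, 0.08], [-0.469, -0.0, -0.883]]
contact_force: [0.1, -0.7, -1.3]
opening: 0.191
grasp_force: 61.0
```

{"fn": "apply_moves", "kwargs": {"moves": [[-0.0146,0.03,0.0148,0,0,0,0.005],[-0.0146,0.03,0.0148,0,0,0,0.005],[-0.0146,0.03,0.0148,0,0,0,0.005],[-0.0146,0.03,0.0148,0,0,0,0.005],[-0.0146,0.03,0.0148,0,0,0,0.005]]}}

```text
clock: 22.95
tool_pos: [0.6103, -0.0617, 0.3388]
eef_rot: [[-0.87, -0.171, 0.462], [-0.151, 0.985, 0.079], [-0.469, -0.001, -0.883]]
contact_force: [0.1, -0.2, -0.9]
opening: 0.196
grasp_force: 61.0
```

{"fn": "apply_moves", "kwargs": {"moves": [[-0.0146,0.03,0.0148,0,0,0,0.005],[-0.0146,0.03,0.0148,0,0,0,0.005],[0,0,0,0,0,0,0.005],[0,0,0,0,0,0,0.005],[0,0,0,0,0,0,0.005]]}}

```text
clock: 23.58
tool_pos: [0.6386, 0.001, 0.327]
eef_rot: [[-0.87, -0.167, 0.464], [-0.148, 0.986, 0.078], [-0.47, -0.001, -0.882]]
contact_force: [0.0, -0.3, -0.2]
opening: 0.195
grasp_force: 61.0
```

```bash
python3 -c "
from h import *
R=tilt(189.8,28)
tell(tiptgt([.6277,.0012,.11],R),R)
s=telemetry.get_state(); tip=s['tool_pos']+s['eef_rot']@TIP; print('tip',tip)
for n in('top','scene'):
    c=cap(n); u=proj(c,[tip,[.6277,.0012,.08]]); print(n,u.round(1))
    b=[int(u[0,0])-35,int(u[0,1])-35,int(u[0,0])+35,int(u[0,1])+40]; print(b); save(c,'t_'+n+'.png',b,7.5 if n=='scene' else 5)
a=cv2.imread('pics/t_scene.png');b=cv2.imread('pics/t_top.png'); m=np.zeros((570,800,3),np.uint8); a=cv2.resize(a,(420,450));b=cv2.resize(b,(350,375)); m[:450,:420]=a; m[:375,420:770]=b; cv2.imwrite('pics/t1.png',m)
"
```

```text
t 23.57 tcp [0.6386 0.001  0.327 ] yaw -170.3 z [ 0.464  0.078 -0.882] F [ 0.  -0.3 -0.2] M [-0.12  0.59  0.02] op 0.017 gf 61.0 q [-0.31  0.35  0.31  1.86 -0.36  0.48  1.98]
turn(tool) [-0.002   0.001  -0.0023] deg [-0.1  0.1 -0.1]
shift now-axes [0.0104 0.0021 0.0186] shift in target axes [0.0103 0.0021 0.0186]
tip [ 0.62867173 -0.00081977  0.1312603 ]
top [[271.  157.1]
 [269.9 162.5]]
[235, 122, 305, 197]
scene [[273.1 204.7]
 [272.6 214. ]]
[238, 169, 308, 244]
```

View pics/t1.png

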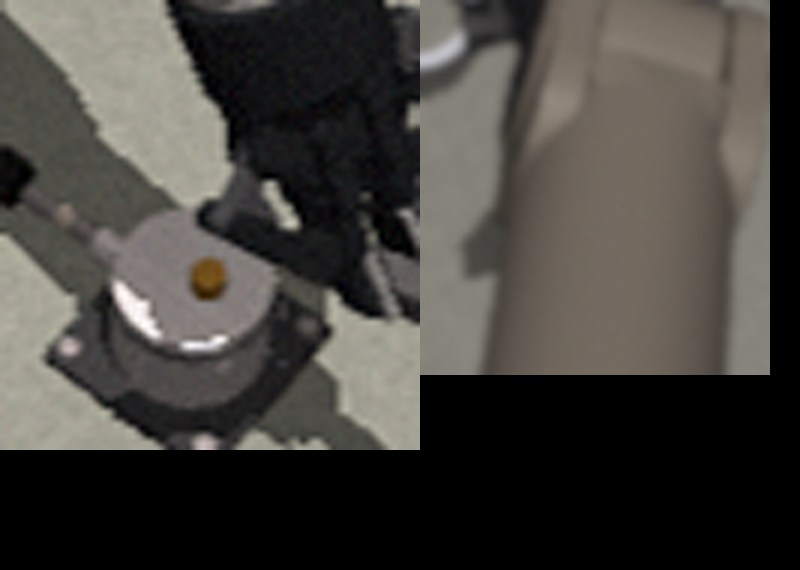

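The scene crop shows a dark bar with its end at (203,215), close to the predicted tip at (210,214). I can't tell finger from needle in it, so I'll check with the depth cloud in tool coordinates.

Run:
```python
from h import *
s=telemetry.get_state(); c=load('scene'); P=cloud(c).reshape(-1,3); col=c['pixels'].reshape(-1,3)
L=(P-s['tool_pos'])@s['eef_rot']
m=(abs(L[:,1])<.05)&(L[:,2]>.10)&(L[:,2]<.23)&(abs(L[:,0])<.13)&(c['z_map'].ravel()>0)&(P[:,2]>.09)
H,W=c['z_map'].shape
idx=np.where(m)[0]
for x0 in np.arange(-.08,.12,.01):
    k=idx[(L[idx,0]>=x0)&(L[idx,0]<x0+.01)]
    if len(k): print(round(x0,2),len(k),'y',L[k,1].min().round(3),L[k,1].max().round(3),'z',L[k,2].min().round(3),L[k,2].max().round(3),'lum',np.percentile(col[k].mean(1),[10,50,90]).round(), 'uv',(k%W).mean().round(),(k//W).mean().round())
k=c['pixels'].mean(-1).astype(int)[196:228,258:296]
for r in k: print(' '.join('%3d'%x for x in r))
```

```text
-0.06 3 y -0.01 0.003 z 0.16 0.165 lum [71. 73. 74.] uv 318.0 221.0
-0.05 58 y -0.01 0.009 z 0.156 0.176 lum [ 48.  86. 122.] uv 317.0 221.0
-0.04 33 y -0.009 0.008 z 0.156 0.176 lum [33. 95. 99.] uv 313.0 219.0
-0.03 39 y -0.01 0.017 z 0.102 0.174 lum [ 27.  91. 101.] uv 309.0 217.0
-0.02 276 y -0.05 0.049 z 0.1 0.175 lum [ 18.  28. 110.] uv 302.0 205.0
-0.01 170 y -0.028 0.041 z 0.1 0.173 lum [10. 24. 94.] uv 301.0 207.0
-0.0 102 y -0.046 0.047 z 0.101 0.164 lum [ 5. 14. 44.] uv 296.0 204.0
0.01 6 y -0.021 0.009 z 0.102 0.151 lum [ 4. 19. 54.] uv 288.0 202.0
0.02 3 y -0.01 -0.007 z 0.167 0.173 lum [16. 21. 29.] uv 293.0 216.0
0.03 3 y -0.01 -0.008 z 0.171 0.176 lum [27. 33. 41.] uv 290.0 215.0
0.04 4 y -0.01 0.001 z 0.157 0.174 lum [23. 26. 50.] uv 288.0 210.0
 72  83 126 163 161 156 157 160 156 157 157 158 161 161 165 164 165 165 127  67  54  28  17  23  22  26  26  26  25  19  21  26  18  11  12  18  26  30
 74  71  79 127 157 155 157 156 158 159 161 156 159 164 163 160 161 168 141  80  71  55  26  18  14  20  19  23  20  21  28  18  19   8  19  21  19  23
 77  75  71  77 127 164
[... 3836 characters left out ...]
 130 128 131 133 133 137 114  78  57  51  36  28  28  29  50  77  87  75  44  42 114 160 160
 59  47  64 100 196 246 206 129 132 133 128 130 129 127 130 126 127 126 135 130 100  72  58  56  57  35  30  29  29  37  56  68  56  34  19 104 159 158
 71  58  48  54  87 148 153 127 130 134 130 131 123 124 121 194 249 209 104  89  65  52  57  72  58  38  29  31  29  34  36  41  48  42  70 134 155 154
 71  74  71  58  45  72  84  81  88 100 188 244 240 232 212 211 176 114  88  62  46  58  65  73  55  27  32  32  29  33  28  30  31  73 127 156 157 154
 71  80  74  71  61  47  35  50  70  76 108 132 125 125 125 120 102  68  63  64  68  68  76  71  67  47  32  33  29  33  31  20  43 117 154 155 157 153
```

Run:
```python
from h import *
s=telemetry.get_state(); c=load('scene'); P=cloud(c)
f=lambda L: proj(c,s['tool_pos']+np.array(L)@s['eef_rot'].T).round(1)
print('axis rear,centre,front,tip',f([[-.05,0,.166],[0,0,.166],[.05,0,.166],[.1,0,.166]]).tolist())
print('handle front corners',f([[.05,y,z] for y in(-.009,.009) for z in(.157,.175)]).tolist())
print('finger tips',f([[x,y,.173] for x in(-.011,.011) for y in(-.009,.009,-.02,.02)]).tolist())
for v in range(200,216,1):
    print(v,[(round(P[v,u,2]*1000),round(c['z_map'][v,u]*1000)) for u in range(270,294,3)])
```

```text
axis rear,centre,front,tip [[319.1, 221.1], [302.8, 215.1], [287.5, 209.5], [273.1, 204.2]]
handle front corners [[284.1, 209.3], [286.4, 214.5], [288.7, 204.5], [290.9, 209.7]]
finger tips [[304.9, 221.0], [309.5, 215.9], [302.0, 224.1], [312.2, 212.9], [297.9, 218.4], [302.5, 213.4], [295.1, 221.5], [305.3, 210.4]]
200 [(0, 1352), (-2, 1354), (262, 1046), (265, 1043), (1, 1351), (231, 1083), (253, 1056), (250, 1060)]
201 [(0, 1351), (-5, 1356), (261, 1046), (264, 1043), (1159, 0), (226, 1087), (233, 1079), (238, 1073)]
202 [(1, 1347), (257, 1049), (264, 1041), (263, 1042), (257, 1049), (-1, 1350), (231, 1080), (237, 1072)]
203 [(69, 1266), (259, 1046), (263, 1041), (262, 1042), (256, 1050), (3, 1343), (229, 1080), (234, 1074)]
204 [(70, 1263), (257, 1046), (262, 1040), (268, 1034), (256, 1047), (-2, 1347), (223, 1086), (232, 1076)]
205 [(72, 1259), (257, 1045), (263, 1039), (267, 1033), (265, 1036), (1, 1342), (221, 1087), (219, 1089)]
206 [(64, 1267), (258, 1042), (261, 1039), (264, 1036), (260, 1040), (-1, 1343), (218, 1088), (219, 1087)]
207 [(67, 1262), (253, 1047), (259, 1040)
[... 199 characters left out ...]
7), (70, 1255), (261, 1035), (254, 1043), (248, 1050), (243, 1056), (226, 1076)]
210 [(70, 1254), (70, 1254), (64, 1260), (235, 1064), (253, 1043), (246, 1051), (240, 1057), (235, 1064)]
211 [(73, 1249), (73, 1249), (69, 1253), (72, 1250), (249, 1046), (244, 1052), (237, 1060), (229, 1070)]
212 [(69, 1252), (80, 1239), (66, 1256), (68, 1253), (74, 1246), (240, 1055), (234, 1062), (234, 1062)]
213 [(70, 1249), (82, 1236), (69, 1250), (65, 1254), (70, 1249), (1, 1328), (233, 1062), (229, 1067)]
214 [(79, 1237), (81, 1235), (67, 1250), (67, 1251), (70, 1247), (0, 1327), (158, 1146), (224, 1071)]
215 [(79, 1235), (84, 1229), (70, 1246), (71, 1245), (76, 1239), (-2, 1328), (2, 1323), (220, 1074)]
```

The dark patch is a gripper finger (z about 0.26) hiding the needle. The depth points show the handle rear end at tool x -0.05, centred, so the grasp is straight. Descending by kinematics and force.

{"fn": "apply_moves", "kwargs": {"moves": [[0.006,0.0021,0.0097,0,0,0,0.005],[0.0053,0,0.01,0,0,0,0.005],[0.0053,0,0.01,0,0,0,0.005],[0.0047,0,0.0088,0,0,0,0.005],[0,0,0,0,0,0,0.005]]}}

```text
clock: 24.3
tool_pos: [0.6374, 0.0044, 0.2814]
eef_rot: [[-0.871, -0.169, 0.462], [-0.149, 0.986, 0.08], [-0.469, 0.0, -0.883]]
contact_force: [0.6, 0.1, -0.4]
opening: 0.194
grasp_force: 61.0
```

{"fn": "apply_moves", "kwargs": {"moves": [[0,0,0,0,0,0,0.005],[0,0,0,0,0,0,0.005],[0,0,0,0,0,0,0.005],[0,0,0,0,0,0,0.005],[0,0,0,0,0,0,0.005]]}}

```text
clock: 24.92
tool_pos: [0.6378, 0.0045, 0.2829]
eef_rot: [[-0.869, -0.17, 0.464], [-0.15, 0.986, 0.08], [-0.471, 0.0, -0.882]]
contact_force: [0.1, -0.9, -0.1]
opening: 0.192
grasp_force: 61.0
```

```bash
cat >> h.py <<'E'
def tip():
    tell(); s=telemetry.get_state(); print('tip',(s['tool_pos']+s['eef_rot']@TIP).round(4),'down per m in tool axes',(-s['eef_rot'][2]).round(3))
E
sed -i 's/^TIP=.*/TIP=np.array([.101,0,.167])/' h.py
python3 -c "
from h import *
tip()"
```

```text
t 24.93 tcp [0.6378 0.0045 0.2829] yaw -170.2 z [ 0.464  0.08  -0.882] F [ 0.1 -0.9 -0.1] M [-0.09  0.57  0.03] op 0.016 gf 61.0 q [-0.27  0.4   0.26  1.9  -0.41  0.39  2.03]
tip [0.6275 0.0028 0.088 ] down per m in tool axes [ 0.471 -0.     0.882]
```

{"fn": "apply_moves", "kwargs": {"moves": [[0.0019,0,0.0035,0,0,0,0.005],[0.0019,-0.001,0.0035,0,0,0,0.005],[0,0,0,0,0,0,0.005],[0,0,0,0,0,0,0.005],[0,0,0,0,0,0,0.005]]}}

```text
clock: 25.55
tool_pos: [0.6379, 0.0033, 0.2749]
eef_rot: [[-0.87, -0.169, 0.464], [-0.149, 0.986, 0.08], [-0.471, -0.0, -0.882]]
contact_force: [-0.4, 0.2, 0.6]
opening: 0.19
grasp_force: 61.2
```

{"fn": "apply_moves", "kwargs": {"moves": [[0.001,0,0.0018,0,0,0,0.005],[0,0,0,0,0,0,0.005],[0,0,0,0,0,0,0.005],[0,0,0,0,0,0,0.005],[0,0,0,0,0,0,0.005]]}}

```text
clock: 26.18
tool_pos: [0.638, 0.0035, 0.2729]
eef_rot: [[-0.869, -0.169, 0.464], [-0.149, 0.986, 0.08], [-0.471, -0.0, -0.882]]
contact_force: [0.3, -1.1, 1.8]
opening: 0.192
grasp_force: 61.2
```

```bash
python3 -c "
from h import *
tip()"
```

```text
t 26.18 tcp [0.638  0.0035 0.2729] yaw -170.2 z [ 0.464  0.08  -0.882] F [ 0.3 -1.1  1.8] M [-0.15  0.54  0.  ] op 0.016 gf 61.2 q [-0.25  0.42  0.24  1.9  -0.43  0.37  2.05]
tip [0.6277 0.0017 0.078 ] down per m in tool axes [0.471 0.    0.882]
```

{"fn": "apply_moves", "kwargs": {"moves": [[0.0009,0,0.0018,0,0,0,0.005],[0,0,0,0,0,0,0.005],[0,0,0,0,0,0,0.005],[0,0,0,0,0,0,0.005],[0,0,0,0,0,0,0.005]]}}

```text
clock: 26.8
tool_pos: [0.6381, 0.0035, 0.2709]
eef_rot: [[-0.869, -0.169, 0.464], [-0.149, 0.986, 0.08], [-0.471, -0.0, -0.882]]
contact_force: [0.6, -0.2, 1.6]
opening: 0.196
grasp_force: 61.3
```

```bash
python3 -c "
from h import *
tip()
F=[]
c=cap('scene'); F.append(telemetry.get_state()['contact_force']); cap('top'); F.append(telemetry.get_state()['contact_force']);print(np.array(F).round(1))
b=c['pixels'].astype(int); m=(b[...,0]-b[...,2]>40); m[:195]=0;m[235:]=0;m[:,:255]=0;m[:,290:]=0
uv=np.argwhere(m)[:,::-1]; print(uv.min(0),uv.max(0),uv.mean(0),len(uv))
b=load('scene')
"
```

```text
t 26.80 tcp [0.6381 0.0035 0.2709] yaw -170.2 z [ 0.464  0.08  -0.882] F [ 0.6 -0.2  1.6] M [-0.16  0.46  0.02] op 0.017 gf 61.3 q [-0.25  0.42  0.24  1.91 -0.43  0.37  2.05]
tip [0.6278 0.0017 0.076 ] down per m in tool axes [0.471 0.    0.882]
[[ 0.3 -0.5  1.4]
 [ 1.2 -0.   1.3]]
[270 213] [273 215] [271.2 213.6] 5
```

{"fn": "apply_moves", "kwargs": {"moves": [[0.0007,0,0.0013,0,0,0,0.005],[0,0,0,0,0,0,0.005],[0,0,0,0,0,0,0.005],[0,0,0,0,0,0,0.005],[0,0,0,0,0,0,0.005]]}}

```text
clock: 27.52
tool_pos: [0.6381, 0.0035, 0.2694]
eef_rot: [[-0.869, -0.169, 0.464], [-0.149, 0.986, 0.08], [-0.471, 0.0, -0.882]]
contact_force: [0.8, -0.2, 1.6]
opening: 0.19
grasp_force: 61.3
```

```bash
python3 -c "
from h import *
tip()
F=[]
for i in range(4): cap('scene'); F.append(telemetry.get_state()['contact_force'])
print(np.array(F).round(1).tolist())
"
```

```text
t 27.52 tcp [0.6381 0.0035 0.2694] yaw -170.3 z [ 0.464  0.08  -0.882] F [ 0.8 -0.2  1.6] M [-0.13  0.28  0.05] op 0.016 gf 61.3 q [-0.25  0.42  0.24  1.91 -0.43  0.36  2.05]
tip [0.6278 0.0017 0.0746] down per m in tool axes [ 0.471 -0.     0.882]
[[0.8, 0.2, 2.3], [0.5, -0.2, 2.9], [0.4, -0.9, 2.1], [0.8, 0.6, 2.5]]
```

{"fn": "apply_moves", "kwargs": {"moves": [[-0.006,0,-0.011,0,0,0,0.005],[-0.0088,0,-0.0165,0,0,0,0.005],[-0.0088,0,-0.0165,0,0,0,0.005],[0,0,0,0,0,0,0.005],[0.0026,-0.0299,-0.0014,0,0,0,0.005]]}}

```text
clock: 28.35
tool_pos: [0.6401, -0.0229, 0.3192]
eef_rot: [[-0.869, -0.176, 0.462], [-0.155, 0.984, 0.084], [-0.47, 0.002, -0.883]]
contact_force: [0.2, -0.5, -0.1]
opening: 0.192
grasp_force: 61.0
```

{"fn": "apply_moves", "kwargs": {"moves": [[0.0026,-0.0299,-0.0014,0,0,0,0.005],[0.0026,-0.0299,-0.0014,0,0,0,0.005],[0.0026,-0.0299,-0.0014,0,0,0,0.005],[0.0026,-0.0299,-0.0014,0,0,0,0.005],[0.0026,-0.0299,-0.0014,0,0,0,0.005]]}}

```text
clock: 28.98
tool_pos: [0.6507, -0.1771, 0.3187]
eef_rot: [[-0.87, -0.17, 0.463], [-0.15, 0.985, 0.08], [-0.47, 0.001, -0.883]]
contact_force: [-0.4, -0.5, -0.9]
opening: 0.192
grasp_force: 61.0
```

{"fn": "apply_moves", "kwargs": {"moves": [[0,0,0,0,0,0,0.005],[0,0,0,0,0,0,0.005],[0,0,0,0,0,0,0.005],[0,0,0,0,0,0,0.005],[0,0,0,0,0,0,0.005]]}}

```text
clock: 29.6
tool_pos: [0.6511, -0.1756, 0.3193]
eef_rot: [[-0.869, -0.17, 0.464], [-0.15, 0.985, 0.08], [-0.471, 0.0, -0.882]]
contact_force: [0.9, -0.3, -0.4]
opening: 0.195
grasp_force: 61.0
```

Run:
```python
from h import *
tip()
s=telemetry.get_state(); R=s['eef_rot']
print('to .078 above low:',(R.T@(np.array([.6405,-.1780,.074])-s['tool_pos']-R@TIP)).round(4))
c=cap('scene'); P=cloud(c).reshape(-1,3); L=(P-s['tool_pos'])@R
m=(L[:,0]<-.03)&(L[:,0]>-.08)&(abs(L[:,1])<.015)&(L[:,2]>.15)&(L[:,2]<.185)
q=L[m]; print(len(q),q.min(0).round(4),q.max(0).round(4),q.mean(0).round(4))
b=c['pixels'].astype(int); B=P.reshape(*c['z_map'].shape,3); m=(b[...,0]-b[...,2]>40)&(np.hypot(B[...,0]-.64,B[...,1]+.178)<.03); uv=np.argwhere(m)[:,::-1]; print(len(uv),atz(c,uv.mean(0),.062) if len(uv) else '')
```

```text
t 29.60 tcp [ 0.6511 -0.1756  0.3193] yaw -170.2 z [ 0.464  0.08  -0.882] F [ 0.9 -0.3 -0.4] M [-0.14  0.56  0.08] op 0.017 gf 61.0 q [ 0.09  0.42  0.2   1.76 -0.53  0.57  2.39]
tip [ 0.6407 -0.1773  0.1245] down per m in tool axes [ 0.471 -0.     0.882]
to .078 above low: [ 0.0241 -0.0006  0.0443]
100 [-0.0514 -0.0093  0.1557] [-0.0301  0.0093  0.1769] [-0.0429 -0.0012  0.1629]
3 [[ 0.64820589 -0.1844135   0.062     ]]
```

{"fn": "apply_moves", "kwargs": {"moves": [[0.006,0,0.011,0,0,0,0.005],[0.006,-0.0006,0.011,0,0,0,0.005],[0.006,0,0.011,0,0,0,0.005],[0.006,0,0.011,0,0,0,0.005],[0,0,0,0,0,0,0.005]]}}

```text
clock: 30.28
tool_pos: [0.65, -0.1769, 0.2672]
eef_rot: [[-0.871, -0.169, 0.461], [-0.149, 0.986, 0.081], [-0.468, 0.002, -0.884]]
contact_force: [-0.4, 0.1, -0.2]
opening: 0.192
grasp_force: 61.0
```

{"fn": "apply_moves", "kwargs": {"moves": [[0,0,0,0,0,0,0.005],[0,0,0,0,0,0,0.005],[0.0019,0,0.0035,0,0,0,0.005],[0.0014,0,0.0027,0,0,0,0.005],[0,0,0,0,0,0,0.005]]}}

```text
clock: 30.9
tool_pos: [0.6505, -0.1769, 0.2617]
eef_rot: [[-0.87, -0.17, 0.463], [-0.149, 0.986, 0.08], [-0.47, 0.001, -0.883]]
contact_force: [-0.5, 0.3, 0.8]
opening: 0.188
grasp_force: 61.0
```

Run:
```python
from h import *
tip()
```

```text
t 30.90 tcp [ 0.6505 -0.1769  0.2617] yaw -170.3 z [ 0.463  0.08  -0.883] F [-0.5  0.3  0.8] M [-0.1   0.56 -0.03] op 0.016 gf 61.0 q [ 0.14  0.49  0.14  1.8  -0.6   0.47  2.48]
tip [ 0.6399 -0.1786  0.0668] down per m in tool axes [ 0.47  -0.001  0.883]
```

{"fn": "apply_moves", "kwargs": {"moves": [[0.001,0.0005,0.002,0,0,0,0.005],[0.001,0,0.002,0,0,0,0.005],[0,0,0,0,0,0,0.005],[0,0,0,0,0,0,0.005],[0,0,0,0,0,0,0.005]]}}

```text
clock: 31.52
tool_pos: [0.6509, -0.1766, 0.258]
eef_rot: [[-0.869, -0.169, 0.465], [-0.15, 0.986, 0.079], [-0.471, -0.0, -0.882]]
contact_force: [1.4, -1.0, 1.6]
opening: 0.19
grasp_force: 61.2
```

{"fn": "apply_moves", "kwargs": {"moves": [[0.0009,0,0.0018,0,0,0,0.005],[0,0,0,0,0,0,0.005],[0,0,0,0,0,0,0.005],[0,0,0,0,0,0,0.005],[0,0,0,0,0,0,0.005]]}}

```text
clock: 32.15
tool_pos: [0.6509, -0.1765, 0.2559]
eef_rot: [[-0.869, -0.169, 0.464], [-0.15, 0.986, 0.08], [-0.471, -0.0, -0.882]]
contact_force: [1.0, -0.9, 1.1]
opening: 0.189
grasp_force: 61.2
```

Run:
```python
from h import *
tip()
F=[]
for i in range(4): cap('scene'); F.append(telemetry.get_state()['contact_force'])
print(np.array(F).round(1).tolist())
```

```text
t 32.15 tcp [ 0.6509 -0.1765  0.2559] yaw -170.2 z [ 0.464  0.08  -0.882] F [ 1.  -0.9  1.1] M [-0.32  0.2  -0.03] op 0.016 gf 61.2 q [ 0.15  0.5   0.13  1.81 -0.61  0.46  2.49]
tip [ 0.6406 -0.1783  0.061 ] down per m in tool axes [0.471 0.    0.882]
[[1.2, -1.1, 1.8], [1.5, -2.4, 0.6], [1.1, -0.5, 1.8], [0.3, -0.1, 2.0]]
```

{"fn": "apply_moves", "kwargs": {"moves": [[0.0009,0,0.0018,0,0,0,0.005],[0,0,0,0,0,0,0.005],[0,0,0,0,0,0,0.005],[0,0,0,0,0,0,0.005],[0,0,0,0,0,0,0.005]]}}

```text
clock: 32.98
tool_pos: [0.6508, -0.1763, 0.2537]
eef_rot: [[-0.869, -0.169, 0.464], [-0.149, 0.986, 0.08], [-0.471, 0.0, -0.882]]
contact_force: [1.0, -0.7, 2.5]
opening: 0.193
grasp_force: 61.3
```

Run:
```python
from h import *
tip()
F=[]
for i in range(5): cap('scene'); F.append(telemetry.get_state()['contact_force'])
print(np.array(F).round(1).tolist())
```

```text
t 32.98 tcp [ 0.6508 -0.1763  0.2537] yaw -170.2 z [ 0.464  0.08  -0.882] F [ 1.  -0.7  2.5] M [-0.19  0.25  0.02] op 0.016 gf 61.3 q [ 0.15  0.5   0.13  1.81 -0.61  0.45  2.49]
tip [ 0.6405 -0.1781  0.0588] down per m in tool axes [ 0.471 -0.     0.882]
[[1.1, -0.1, 2.5], [1.0, -0.3, 1.7], [1.4, -0.5, 3.7], [0.7, -0.9, 3.1], [0.9, -0.6, 2.6]]
```

{"fn": "apply_moves", "kwargs": {"moves": [[-0.006,0,-0.011,0,0,0,0.005],[-0.012,0,-0.022,0,0,0,0.005],[-0.012,0,-0.022,0,0,0,0.005],[0,0,0,0,0.12,0,0.005],[0,0,0,0,0.12,0,0.005]]}}

```text
clock: 33.85
tool_pos: [0.6505, -0.1762, 0.3168]
eef_rot: [[-0.956, -0.169, 0.239], [-0.164, 0.986, 0.041], [-0.242, 0.001, -0.97]]
contact_force: [0.6, -0.1, -2.0]
opening: 0.19
grasp_force: 61.0
```

{"fn": "apply_moves", "kwargs": {"moves": [[0,0,0,0,0.125,0,0.005],[0,0,0,0,0.125,0,0.005],[0,0,0,0,0,0,0.005],[0.0314,-0.026,-0.01,0,0,0,0.005],[0.0314,-0.026,-0.01,0,0,0,0.005]]}}

```text
clock: 34.48
tool_pos: [0.5972, -0.2385, 0.3362]
eef_rot: [[-0.985, -0.17, 0.001], [-0.17, 0.985, 0.001], [-0.001, 0.0, -1.0]]
contact_force: [-0.3, 0.2, 0.2]
opening: 0.194
grasp_force: 61.0
```

{"fn": "apply_moves", "kwargs": {"moves": [[0.0314,-0.026,0,0,0,0,0.005],[0.0314,-0.026,0,0,0,0,0.005],[0.0314,-0.026,0,0,0,0,0.005],[0.0314,-0.026,0,0,0,0,0.005],[0.0314,-0.026,0,0,0,0,0.005]]}}

```text
clock: 35.1
tool_pos: [0.4639, -0.3937, 0.3363]
eef_rot: [[-0.986, -0.169, 0.002], [-0.169, 0.986, 0.0], [-0.002, -0.0, -1.0]]
contact_force: [0.5, -0.6, -1.6]
opening: 0.194
grasp_force: 61.0
```

Run:
```python
from h import *
R=down(189.8); tell([.465,-.393,.23],R)
s=telemetry.get_state(); RR=s['eef_rot']
c=cap('scene'); P=cloud(c).reshape(-1,3); L=(P-s['tool_pos'])@RR
m=(L[:,0]<-.025)&(L[:,0]>-.08)&(abs(L[:,1])<.03)&(L[:,2]>.14)&(L[:,2]<.19)
q=L[m]; print(len(q),q.min(0).round(4),q.max(0).round(4),q.mean(0).round(4))
```

```text
t 35.10 tcp [ 0.4639 -0.3937  0.3363] yaw -170.3 z [ 0.002  0.    -1.   ] F [ 0.5 -0.6 -1.6] M [-0.01 -0.03 -0.01] op 0.017 gf 61.0 q [ 0.28  0.42  0.47  1.73 -0.22  1.04  2.56]
turn(tool) [-0.      0.0021 -0.0016] deg [-0.   0.1 -0.1]
shift now-axes [-0.001   0.0005  0.1063] shift in target axes [-0.0012  0.0005  0.1063]
117 [-0.051  -0.0096  0.1552] [-0.0251  0.0099  0.1793] [-0.0397 -0.0006  0.1614]
```

Run:
```python
from h import *
import cv2
t=viewer.capture('scene')
c=t; f=lambda u,v:((u+.5)/1.55-.5,(v+.5)/1.55-.5)
print(atz(c,[f(194,352),f(127,386),f(182,495),f(250,457)],.004).round(4))
```

```text
[[ 0.3695 -0.3077  0.004 ]
 [ 0.3533 -0.4303  0.004 ]
 [ 0.5772 -0.4564  0.004 ]
 [ 0.594  -0.3396  0.004 ]]
```

{"fn": "apply_moves", "kwargs": {"moves": [[-0.004,0,0.03,0,0,0,0.005],[-0.004,0,0.03,0,0,0,0.005],[-0.004,0,0.03,0,0,0,0.005],[0,0,0.01,0,0,0,0.005],[0,0,0,0,0,0,0.005]]}}

```text
clock: 35.83
tool_pos: [0.4771, -0.3907, 0.2361]
eef_rot: [[-0.986, -0.169, -0.0], [-0.169, 0.986, 0.001], [0.0, 0.001, -1.0]]
contact_force: [0.4, -0.1, -0.0]
opening: 0.19
grasp_force: 61.0
```

```bash
python3 -c "
from h import *
tell([.465,-.393,.182])"
```

```text
t 35.83 tcp [ 0.4771 -0.3907  0.2361] yaw -170.3 z [-0.     0.001 -1.   ] F [ 0.4 -0.1 -0. ] M [-0.02  0.04 -0.  ] op 0.016 gf 61.0 q [ 0.3   0.55  0.42  1.78 -0.28  0.87  2.6 ]
shift now-axes [ 0.0123 -0.0003  0.0541] shift in target axes [ 0.0123 -0.0003  0.0541]
```

{"fn": "apply_moves", "kwargs": {"moves": [[0,0,0.025,0,0,0,0.005],[0,0,0.018,0,0,0,0.005],[0,0,0.006,0,0,0,0.005],[0,0,0.003,0,0,0,0.005],[0,0,0,0,0,0,0.005]]}}

```text
clock: 36.45
tool_pos: [0.4776, -0.3911, 0.1847]
eef_rot: [[-0.986, -0.169, 0.001], [-0.169, 0.986, -0.0], [-0.001, -0.001, -1.0]]
contact_force: [0.1, -0.5, -0.2]
opening: 0.192
grasp_force: 61.0
```

```bash
python3 -c "
from h import *
tell([.465,-.393,.182])"
```

```text
t 36.45 tcp [ 0.4776 -0.3911  0.1847] yaw -170.3 z [ 0.001 -0.    -1.   ] F [ 0.1 -0.5 -0.2] M [ 0.01 -0.01 -0.03] op 0.016 gf 61.0 q [ 0.33  0.62  0.39  1.81 -0.32  0.78  2.62]
shift now-axes [0.0127 0.0003 0.0027] shift in target axes [0.0127 0.0003 0.0027]
```

{"fn": "apply_moves", "kwargs": {"moves": [[0,0,0.002,0,0,0,0.005],[0,0,0.001,0,0,0,0.005],[0,0,0,0,0,0,0.005],[0,0,0,0,0,0,0.02],[0,0,0,0,0,0,0.045]]}}

```text
clock: 37.08
tool_pos: [0.4775, -0.391, 0.1814]
eef_rot: [[-0.986, -0.169, 0.0], [-0.169, 0.986, -0.0], [-0.0, -0.0, -1.0]]
contact_force: [0.5, -0.3, 0.7]
opening: 0.433
grasp_force: 0.0
```

{"fn": "apply_moves", "kwargs": {"moves": [[0,0,0,0,0,0,0.05],[0,0,0,0,0,0,0.05],[0,0,-0.03,0,0,0,0.05],[0,0,-0.045,0,0,0,0.05],[0,0,-0.045,0,0,0,0.05]]}}

```text
clock: 37.7
tool_pos: [0.4772, -0.3908, 0.3023]
eef_rot: [[-0.986, -0.169, -0.0], [-0.169, 0.986, 0.0], [0.0, 0.0, -1.0]]
contact_force: [-0.3, -0.0, -0.3]
opening: 0.588
grasp_force: 0.0
```

```bash
python3 -c "
from h import *
R=down(191.9)
tell([.5281,-.2026,.30],R)"
```

```text
t 37.70 tcp [ 0.4772 -0.3908  0.3023] yaw -170.3 z [-0.  0. -1.] F [-0.3 -0.  -0.3] M [-0.01 -0.03 -0.02] op 0.050 gf 0.0 q [ 0.27  0.47  0.46  1.74 -0.24  0.99  2.56]
turn(tool) [ 0.0004 -0.0004 -0.0375] deg [ 0.  -0.  -2.2]
shift now-axes [-0.082   0.1769  0.0024] shift in target axes [-0.0886  0.1737  0.0023]
```

{"fn": "apply_moves", "kwargs": {"moves": [[-0.0177,0.0347,0,0,0,-0.0375,0.05],[-0.0177,0.0347,0,0,0,0,0.05],[-0.0177,0.0347,0,0,0,0,0.05],[-0.0177,0.0347,0,0,0,0,0.05],[-0.0177,0.0347,0,0,0,0,0.05]]}}

```text
clock: 38.33
tool_pos: [0.5298, -0.2021, 0.3014]
eef_rot: [[-0.979, -0.206, 0.0], [-0.206, 0.979, 0.0], [-0.0, 0.0, -1.0]]
contact_force: [0.8, -0.3, -0.8]
opening: 0.585
grasp_force: 0.0
```

{"fn": "apply_moves", "kwargs": {"moves": [[0,0,0,0,0,0,0.05],[0,0,0,0,0,0,0.05],[0,0,0.02,0,0,0,0.05],[0,0,0.02,0,0,0,0.05],[0,0,0,0,0,0,0.05]]}}

```text
clock: 38.95
tool_pos: [0.5283, -0.2047, 0.2601]
eef_rot: [[-0.979, -0.204, -0.003], [-0.204, 0.979, 0.0], [0.003, 0.001, -1.0]]
contact_force: [0.1, -0.1, 0.3]
opening: 0.587
grasp_force: 0.0
```

Run:
```python
from meas import *
tell([.5281,-.2026,.199],down(191.9))
c=cap('scene');P=cloud(c)
p,m=reg(P,c,(.46,-.395),.11,.016,.03,lambda q:(q.min(-1)>60)); print('handle',rect(p),len(p),np.median(p[:,2]),p[:,:2].mean(0))
```

```text
t 38.95 tcp [ 0.5283 -0.2047  0.2601] yaw -168.3 z [-0.003  0.    -1.   ] F [ 0.1 -0.1  0.3] M [-0.02 -0.   -0.03] op 0.050 gf 0.0 q [-0.02  0.43  0.4   1.89 -0.22  0.86  2.26]
turn(tool) [ 0.0008 -0.0033 -0.0027] deg [ 0.  -0.2 -0.2]
shift now-axes [-0.0004  0.002   0.0611] shift in target axes [-0.0002  0.0021  0.0611]
handle (array([ 452.8, -395.1]), array([148.2,  17.6]), 9.6) 249 0.021940170469133786 [ 0.47506339 -0.39149621]
```

{"fn": "apply_moves", "kwargs": {"moves": [[0,0.002,0.03,0,0,0,0.05],[0,0,0.029,0,0,0,0.05],[0,0,0.0,0,0,0,0.05],[0,0,0.0,0,0,0,0.01],[0,0,0.0,0,0,0,0.01]], "newtons": 25}}

```text
clock: 39.62
tool_pos: [0.5299, -0.2017, 0.2039]
eef_rot: [[-0.979, -0.206, 0.003], [-0.206, 0.979, -0.0], [-0.003, -0.001, -1.0]]
contact_force: [-0.0, 1.5, 0.5]
opening: 0.266
grasp_force: 25.5
```

{"fn": "apply_moves", "kwargs": {"moves": [[0,0,0,0,0,0,0.01],[0,0,0,0,0,0,0.01],[0,0,0,0,0,0,0.01],[0,0,0,0,0,0,0.01],[0,0,0,0,0,0,0.01]]}}

```text
clock: 40.25
tool_pos: [0.5299, -0.2016, 0.2027]
eef_rot: [[-0.978, -0.206, 0.002], [-0.206, 0.978, -0.001], [-0.002, -0.001, -1.0]]
contact_force: [2.9, -1.1, 0.9]
opening: 0.271
grasp_force: 25.6
```

{"fn": "apply_moves", "kwargs": {"moves": [[-0.006,0,0,0,0,0,0.01],[-0.008,0,0,0,0,0,0.01],[-0.008,0,0,0,0,0,0.01],[-0.009,0,0,0,0,0,0.01],[0,0,0,0,0,0,0.01]]}}

```text
clock: 40.88
tool_pos: [0.5599, -0.1954, 0.2022]
eef_rot: [[-0.978, -0.207, -0.0], [-0.207, 0.978, -0.001], [0.0, -0.001, -1.0]]
contact_force: [0.6, -3.2, 1.3]
opening: 0.27
grasp_force: 25.7
```

Run:
```python
from h import *
tell([.5576,-.1963,.199],down(191.9))
```

```text
t 40.88 tcp [ 0.5599 -0.1954  0.2022] yaw -168.1 z [-0.    -0.001 -1.   ] F [ 0.6 -3.2  1.3] M [-0.89  0.12 -0.06] op 0.023 gf 25.7 q [-0.01  0.55  0.36  1.86 -0.27  0.78  2.27]
turn(tool) [-0.0011 -0.0003  0.0004] deg [-0.1 -0.   0. ]
shift now-axes [ 0.0024 -0.0004  0.0032] shift in target axes [ 0.0024 -0.0004  0.0032]
```

{"fn": "apply_moves", "kwargs": {"moves": [[-0.0015,0,0,0,0,0,0.01],[0,0,0,0,0,0,0.01],[0,0,0,0,0,0,0.01],[0,0,0,0,0,0,0.01],[0,0,0,0,0,0,0.01]]}}

```text
clock: 41.5
tool_pos: [0.5602, -0.1954, 0.2022]
eef_rot: [[-0.979, -0.206, -0.001], [-0.206, 0.979, -0.001], [0.002, -0.0, -1.0]]
contact_force: [-2.9, -5.0, 1.0]
opening: 0.268
grasp_force: 25.7
```

{"fn": "apply_moves", "kwargs": {"moves": [[0,0,0,0,0,0,0.05],[0,0,0,0,0,0,0.05],[0,0,0,0,0,0,0.05],[0,0,-0.05,0,0,0,0.05],[0,0,-0.05,0,0,0,0.05]]}}

```text
clock: 42.12
tool_pos: [0.5609, -0.194, 0.3029]
eef_rot: [[-0.978, -0.207, -0.001], [-0.207, 0.978, 0.001], [0.001, 0.001, -1.0]]
contact_force: [1.3, 0.4, 1.1]
opening: 0.585
grasp_force: 0.0
```

Run:
```python
from h import *
tell([.5135,-.0215,.3],down(192.2))
```

```text
t 42.12 tcp [ 0.5609 -0.194   0.3029] yaw -168.1 z [-0.001  0.001 -1.   ] F [1.3 0.4 1.1] M [-0.04 -0.12  0.06] op 0.050 gf 0.0 q [-0.06  0.42  0.41  1.79 -0.2   0.97  2.22]
turn(tool) [ 0.0012 -0.0013 -0.0046] deg [ 0.1 -0.1 -0.3]
shift now-axes [0.0107 0.1786 0.0031] shift in target axes [0.0099 0.1786 0.0029]
```

Low knob is hard against its stop. Now the mid knob.

{"fn": "apply_moves", "kwargs": {"moves": [[0.0021,0.0357,0,0,0,-0.005,0.05],[0.0021,0.0357,0,0,0,0,0.05],[0.0021,0.0357,0,0,0,0,0.05],[0.0021,0.0357,0,0,0,0,0.05],[0.0021,0.0357,0,0,0,0,0.05]]}}

```text
clock: 42.75
tool_pos: [0.5128, -0.0208, 0.3024]
eef_rot: [[-0.977, -0.212, 0.0], [-0.212, 0.977, 0.001], [-0.0, 0.001, -1.0]]
contact_force: [1.1, 0.6, -0.5]
opening: 0.585
grasp_force: 0.0
```

{"fn": "apply_moves", "kwargs": {"moves": [[0,0,0,0,0,0,0.05],[0,0,0,0,0,0,0.05],[0,0,0.02,0,0,0,0.05],[0,0,0.02,0,0,0,0.05],[0,0,0,0,0,0,0.05]]}}

```text
clock: 43.38
tool_pos: [0.5127, -0.0236, 0.2612]
eef_rot: [[-0.978, -0.209, -0.003], [-0.209, 0.978, -0.001], [0.003, -0.0, -1.0]]
contact_force: [0.4, -0.6, 0.5]
opening: 0.584
grasp_force: 0.0
```

Run:
```python
from h import *
tell([.5135,-.022,.199],down(192.2))
```

```text
t 43.38 tcp [ 0.5127 -0.0236  0.2612] yaw -167.9 z [-0.003 -0.001 -1.   ] F [ 0.4 -0.6  0.5] M [-0.01 -0.01 -0.01] op 0.050 gf 0.0 q [-0.34  0.34  0.36  2.01 -0.16  0.82  1.89]
turn(tool) [-0.0002 -0.0031 -0.0025] deg [-0.  -0.2 -0.1]
shift now-axes [-0.0013  0.0014  0.0622] shift in target axes [-0.0011  0.0014  0.0622]
```

{"fn": "apply_moves", "kwargs": {"moves": [[-0.001,0.001,0.03,0,0,0,0.05],[0,0,0.03,0,0,0,0.05],[0,0,0.0,0,0,0,0.05],[0,0,0.0,0,0,0,0.01],[0,0,0.0,0,0,0,0.01]]}}

```text
clock: 44.0
tool_pos: [0.5149, -0.0218, 0.2039]
eef_rot: [[-0.978, -0.21, 0.003], [-0.21, 0.978, -0.0], [-0.003, -0.001, -1.0]]
contact_force: [1.0, -1.8, 0.4]
opening: 0.269
grasp_force: 25.5
```

{"fn": "apply_moves", "kwargs": {"moves": [[0,0,0,0,0,0,0.01],[0,0,0,0,0,0,0.01],[0,0,0,0,0,0,0.01],[0,0,0,0,0,0,0.01],[0,0,0,0,0,0,0.01]]}}

```text
clock: 44.62
tool_pos: [0.5149, -0.0217, 0.2028]
eef_rot: [[-0.978, -0.211, 0.003], [-0.211, 0.978, -0.001], [-0.003, -0.001, -1.0]]
contact_force: [4.0, -3.7, 1.1]
opening: 0.267
grasp_force: 25.6
```

{"fn": "apply_moves", "kwargs": {"moves": [[-0.006,0,0,0,0,0,0.01],[-0.008,0,0,0,0,0,0.01],[-0.008,0,0,0,0,0,0.01],[-0.009,0,0,0,0,0,0.01],[0,0,0,0,0,0,0.01]]}}

```text
clock: 45.25
tool_pos: [0.5448, -0.0156, 0.2023]
eef_rot: [[-0.978, -0.211, 0.0], [-0.211, 0.978, -0.002], [-0.0, -0.002, -1.0]]
contact_force: [1.8, -4.8, 0.7]
opening: 0.269
grasp_force: 25.6
```

{"fn": "apply_moves", "kwargs": {"moves": [[-0.0015,0,0,0,0,0,0.01],[0,0,0,0,0,0,0.01],[0,0,0,0,0,0,0.01],[0,0,0,0,0,0,0.01],[0,0,0,0,0,0,0.01]]}}

```text
clock: 45.88
tool_pos: [0.5452, -0.0156, 0.2021]
eef_rot: [[-0.978, -0.21, -0.002], [-0.21, 0.978, -0.002], [0.002, -0.001, -1.0]]
contact_force: [0.1, -5.4, 1.4]
opening: 0.27
grasp_force: 25.6
```

Run:
```python
from h import *
tell([.5429,-.0159,.199],down(192.2))
```

```text
t 45.88 tcp [ 0.5452 -0.0156  0.2021] yaw -167.9 z [-0.002 -0.002 -1.   ] F [ 0.1 -5.4  1.4] M [-1.19 -0.13 -0.07] op 0.023 gf 25.6 q [-0.31  0.48  0.32  1.97 -0.22  0.72  1.93]
turn(tool) [-0.0012 -0.0021 -0.0011] deg [-0.1 -0.1 -0.1]
shift now-axes [0.0023 0.0002 0.0031] shift in target axes [0.0023 0.0002 0.0031]
```

{"fn": "apply_moves", "kwargs": {"moves": [[0,0,0,0,0,0,0.05],[0,0,0,0,0,0,0.05],[0,0,0,0,0,0,0.05],[0,0,-0.06,0,0,0,0.05],[0,0,-0.06,0,0,0,0.05]]}}

```text
clock: 46.5
tool_pos: [0.5453, -0.0137, 0.323]
eef_rot: [[-0.977, -0.212, -0.002], [-0.212, 0.977, -0.0], [0.002, 0.001, -1.0]]
contact_force: [1.5, 0.1, 1.1]
opening: 0.587
grasp_force: 0.0
```

Run:
```python
from meas import *
tell([.4355,.364,.32],down(124))
for n in('top','scene'):
    c=cap(n);P=cloud(c)
    for nm,ax in(('mid',(.5435,-.0165)),('low',(.5565,-.195))):
        k,mk=reg(P,c,ax,.04,.033,.06,lambda p:p.max(-1)<75); print(n,nm,k.mean(0) if len(k) else 0,len(k))
```

```text
t 46.50 tcp [ 0.5453 -0.0137  0.323 ] yaw -167.8 z [-0.002 -0.    -1.   ] F [1.5 0.1 1.1] M [ 0.08 -0.09 -0.03] op 0.050 gf 0.0 q [-0.37  0.31  0.38  1.89 -0.14  0.97  1.86]
turn(tool) [-1.0000e-03 -2.4000e-03  1.1908e+00] deg [-0.1 -0.1 68.2]
shift now-axes [0.0273 0.3924 0.0033] shift in target axes [0.3746 0.1202 0.003 ]
top mid 0 0
top low [ 0.55575886 -0.19259847  0.04864928] 52
scene mid [ 0.54607066 -0.01875346  0.04854484] 63
scene low [ 0.56042105 -0.19804622  0.04801938] 71
```

{"fn": "apply_moves", "kwargs": {"moves": [[0.0023,0.0327,0,0,0,0,0.05],[0.0023,0.0327,0,0,0,0,0.05],[0.0023,0.0327,0,0,0,0,0.05],[0.0023,0.0327,0,0,0,0,0.05],[0.0023,0.0327,0,0,0,0,0.05]]}}

```text
clock: 47.22
tool_pos: [0.4992, 0.1444, 0.322]
eef_rot: [[-0.977, -0.212, -0.001], [-0.212, 0.977, 0.0], [0.001, 0.0, -1.0]]
contact_force: [0.4, 0.4, 0.1]
opening: 0.587
grasp_force: 0.0
```

{"fn": "apply_moves", "kwargs": {"moves": [[0.0023,0.0327,0,0,0,0,0.05],[0.0023,0.0327,0,0,0,0,0.05],[0.0023,0.0327,0,0,0,0,0.05],[0.0023,0.0327,0,0,0,0,0.05],[0.0023,0.0327,0,0,0,0,0.05]]}}

```text
clock: 47.85
tool_pos: [0.4534, 0.3017, 0.322]
eef_rot: [[-0.977, -0.212, -0.001], [-0.212, 0.977, -0.0], [0.001, 0.0, -1.0]]
contact_force: [-0.6, -0.4, -0.4]
opening: 0.583
grasp_force: 0.0
```

{"fn": "apply_moves", "kwargs": {"moves": [[0.0023,0.0327,0,0,0,0,0.05],[0.0023,0.0327,0,0,0,0,0.05],[0,0,0,0,0,0.17,0.05],[0,0,0,0,0,0.17,0.05],[0,0,0,0,0,0.17,0.05]]}}

```text
clock: 48.48
tool_pos: [0.4354, 0.3637, 0.3219]
eef_rot: [[-0.955, 0.298, -0.001], [0.298, 0.955, -0.0], [0.001, -0.001, -1.0]]
contact_force: [-0.7, 0.1, -0.2]
opening: 0.586
grasp_force: 0.0
```

{"fn": "apply_moves", "kwargs": {"moves": [[0,0,0,0,0,0.17,0.05],[0,0,0,0,0,0.17,0.05],[0,0,0,0,0,0.17,0.05],[0,0,0,0,0,0.17,0.05],[0,0,0,0,0,0,0.05]]}}

```text
clock: 49.1
tool_pos: [0.4354, 0.3637, 0.3219]
eef_rot: [[-0.561, 0.828, -0.001], [0.828, 0.561, -0.001], [-0.0, -0.001, -1.0]]
contact_force: [-0.5, 0.4, 0.8]
opening: 0.585
grasp_force: 0.0
```

Run:
```python
from h import *
tell([.4355,.364,.247],down(124))
```

```text
t 49.10 tcp [0.4354 0.3637 0.3219] yaw 124.2 z [-0.001 -0.001 -1.   ] F [-0.5  0.4  0.8] M [ 0.05  0.02 -0.  ] op 0.050 gf 0.0 q [-1.11  0.36  0.43  1.84 -0.17  0.98 -0.02]
turn(tool) [-0.001   0.0001  0.0027] deg [-0.1  0.   0.2]
shift now-axes [0.0002 0.0003 0.0749] shift in target axes [0.0002 0.0003 0.0749]
```

{"fn": "apply_moves", "kwargs": {"moves": [[0,0,0.03,0,0,0,0.05],[0,0,0.03,0,0,0,0.05],[0,0,0.014,0,0,0,0.05],[0,0,0,0,0,0,0.05],[0,0,0,0,0,0,0.0]], "newtons": 30}}

```text
clock: 49.72
tool_pos: [0.4364, 0.3637, 0.2493]
eef_rot: [[-0.56, 0.829, 0.001], [0.829, 0.56, 0.001], [0.0, 0.002, -1.0]]
contact_force: [-0.0, -0.1, -0.0]
opening: 0.387
grasp_force: 0.0
```

{"fn": "apply_moves", "kwargs": {"moves": [[0,0,0,0,0,0,0],[0,0,0,0,0,0,0],[0,0,0,0,0,0,0],[0,0,0,0,0,0,0],[0,0,0,0,0,0,0]]}}

```text
clock: 50.35
tool_pos: [0.4355, 0.3631, 0.2495]
eef_rot: [[-0.559, 0.829, -0.002], [0.829, 0.559, -0.0], [0.001, -0.002, -1.0]]
contact_force: [-4.0, -2.4, 6.0]
opening: 0.127
grasp_force: 32.5
```

{"fn": "apply_moves", "kwargs": {"moves": [[0,0,0,0,0,-0.117,0],[0,0,0,0,0,-0.117,0],[0,0,0,0,0,-0.117,0],[0,0,0,0,0,-0.117,0],[0,0,0,0,0,-0.117,0]]}}

```text
clock: 50.98
tool_pos: [0.4356, 0.3634, 0.2495]
eef_rot: [[-0.925, 0.379, -0.001], [0.379, 0.925, 0.001], [0.001, 0.0, -1.0]]
contact_force: [-2.6, -0.6, 4.1]
opening: 0.134
grasp_force: 32.2
```

{"fn": "apply_moves", "kwargs": {"moves": [[0,0,0,0,0,-0.117,0],[0,0,0,0,0,-0.117,0],[0,0,0,0,0,-0.117,0],[0,0,0,0,0,-0.11,0],[0,0,0,0,0,-0.11,0]]}}

```text
clock: 51.6
tool_pos: [0.4356, 0.3639, 0.2495]
eef_rot: [[-0.983, -0.181, -0.0], [-0.181, 0.983, 0.001], [-0.0, 0.001, -1.0]]
contact_force: [-2.5, 0.1, 3.3]
opening: 0.13
grasp_force: 32.1
```

{"fn": "apply_moves", "kwargs": {"moves": [[0,0,0,0,0,0,0],[0,0,0,0,0,0,0],[0,0,0,0,0,0,0],[0,0,0,0,0,0,0],[0,0,0,0,0,0,0]]}}

```text
clock: 52.22
tool_pos: [0.4356, 0.364, 0.2495]
eef_rot: [[-0.984, -0.176, -0.0], [-0.176, 0.984, 0.001], [0.0, 0.001, -1.0]]
contact_force: [-3.6, -0.9, 5.5]
opening: 0.132
grasp_force: 32.5
```

Run:
```python
from h import *
tell([.4355,.364,.247],down(194.4))
```

```text
t 52.23 tcp [0.4356 0.364  0.2495] yaw -169.8 z [-0.     0.001 -1.   ] F [-3.6 -0.9  5.5] M [-0.03  0.79  0.04] op 0.011 gf 32.5 q [-0.87  0.42  0.13  1.89 -0.07  0.83  1.04]
turn(tool) [ 0.0011  0.     -0.0741] deg [ 0.1  0.  -4.2]
shift now-axes [0.0001 0.0001 0.0025] shift in target axes [0.0001 0.0001 0.0025]
```

{"fn": "apply_moves", "kwargs": {"moves": [[0,0,0,0,0,-0.035,0],[0,0,0,0,0,0,0],[0,0,0,0,0,0,0],[0,0,0,0,0,0,0],[0,0,0,0,0,0,0]]}}

```text
clock: 52.85
tool_pos: [0.4356, 0.364, 0.2495]
eef_rot: [[-0.978, -0.211, -0.0], [-0.211, 0.978, 0.001], [-0.0, 0.001, -1.0]]
contact_force: [-3.1, -1.1, 5.4]
opening: 0.132
grasp_force: 32.5
```

```bash
python3 -c "
from h import *
tell([.4355,.364,.247],down(194.4))"
```

```text
t 52.85 tcp [0.4356 0.364  0.2495] yaw -167.8 z [-0.     0.001 -1.   ] F [-3.1 -1.1  5.4] M [-0.06  0.75  0.01] op 0.011 gf 32.5 q [-0.87  0.42  0.12  1.89 -0.07  0.83  1.07]
turn(tool) [ 0.0011  0.     -0.039 ] deg [ 0.1  0.  -2.2]
shift now-axes [0.0001 0.     0.0025] shift in target axes [0.0001 0.     0.0025]
```

{"fn": "apply_moves", "kwargs": {"moves": [[0,0,0,0,0,-0.035,0],[0,0,0,0,0,0,0],[0,0,0,0,0,0,0],[0,0,0,0,0,0,0],[0,0,0,0,0,0,0]]}}

```text
clock: 53.48
tool_pos: [0.4356, 0.364, 0.2495]
eef_rot: [[-0.97, -0.245, -0.0], [-0.245, 0.97, 0.001], [-0.0, 0.001, -1.0]]
contact_force: [-3.3, 0.5, 6.8]
opening: 0.131
grasp_force: 32.5
```

```bash
python3 -c "
from h import *
tell([.4355,.364,.247],down(194.4))"
```

```text
t 53.48 tcp [0.4356 0.364  0.2495] yaw -165.8 z [-0.     0.001 -1.   ] F [-3.3  0.5  6.8] M [-0.03  0.73  0.08] op 0.011 gf 32.5 q [-0.86  0.42  0.11  1.89 -0.06  0.83  1.1 ]
turn(tool) [ 0.0012  0.0001 -0.0041] deg [ 0.1  0.  -0.2]
shift now-axes [ 0.0001 -0.      0.0025] shift in target axes [ 0.0001 -0.      0.0025]
```

{"fn": "apply_moves", "kwargs": {"moves": [[0,0,0,0,0,-0.035,0],[0,0,0,0,0,0,0],[0,0,0,0,0,0,0],[0,0,0,0,0,0,0],[0,0,0,0,0,0,0]]}}

```text
clock: 54.1
tool_pos: [0.4357, 0.3639, 0.2495]
eef_rot: [[-0.961, -0.276, -0.001], [-0.276, 0.961, 0.002], [0.0, 0.002, -1.0]]
contact_force: [-3.7, 1.1, 6.4]
opening: 0.132
grasp_force: 33.7
```

```bash
python3 -c "
from h import *
tell([.4355,.364,.247],down(194.4))"
```

```text
t 54.10 tcp [0.4357 0.3639 0.2495] yaw -164.0 z [-0.001  0.002 -1.   ] F [-3.7  1.1  6.4] M [ 0.02  0.8  -0.5 ] op 0.011 gf 33.7 q [-0.85  0.42  0.1   1.89 -0.06  0.83  1.13]
turn(tool) [ 0.0019 -0.0002  0.0283] deg [ 0.1 -0.   1.6]
shift now-axes [0.0001 0.0001 0.0025] shift in target axes [0.0001 0.0001 0.0025]
```

Torque jumped to 0.5 N·m at about 15°, so the zero stop is reached. Releasing, lifting and checking.

{"fn": "apply_moves", "kwargs": {"moves": [[0,0,0,0,0,0.02,0],[0,0,0,0,0,0,0.05],[0,0,0,0,0,0,0.05],[0,0,0,0,0,0,0.05],[0,0,-0.03,0,0,0,0.05]]}}

```text
clock: 54.72
tool_pos: [0.4351, 0.3626, 0.2764]
eef_rot: [[-0.965, -0.261, -0.004], [-0.261, 0.965, -0.004], [0.005, -0.003, -1.0]]
contact_force: [0.2, 0.7, -0.2]
opening: 0.583
grasp_force: 0.0
```

{"fn": "apply_moves", "kwargs": {"moves": [[0,0,-0.05,0,0,0,0.05],[0,0,-0.05,0,0,0,0.05],[0.045,0.02,0,0,0,0,0.05],[0.045,0.02,0,0,0,0,0.05],[0,0.0,0,0,0,0,0.05]]}}

```text
clock: 55.35
tool_pos: [0.335, 0.3797, 0.3783]
eef_rot: [[-0.964, -0.267, -0.002], [-0.267, 0.964, 0.001], [0.001, 0.001, -1.0]]
contact_force: [-0.4, -0.1, 0.2]
opening: 0.585
grasp_force: 0.0
```

Run:
```python
from meas import *
tell()
S=cap('scene');T=cap('top');P=cloud(S)
p,m=reg(P,S,(.46,-.395),.13,.016,.03,lambda q:(q.min(-1)>60)); print('handle',rect(p),len(p),np.median(p[:,2]))
for c in(T,S):
    P=cloud(c)
    for nm,ax in(('mid',(.5435,-.0165)),('low',(.5565,-.195))):
        k,mk=reg(P,c,ax,.04,.033,.06,lambda p:p.max(-1)<75); print(nm,k.mean(0) if len(k) else 0,len(k))
A=cv2.resize(S['pixels'][:,:,::-1],(500,375)); m=np.zeros((375,800,3),np.uint8); m[:,:500]=A; m[:300,500:]=ortho(S,.436,.363,.094); cv2.imwrite('pics/fin.png',m)
```

```text
t 55.35 tcp [0.335  0.3797 0.3783] yaw -164.5 z [-0.002  0.001 -1.   ] F [-0.4 -0.1  0.2] M [ 0.01 -0.08 -0.01] op 0.050 gf 0.0 q [-0.99  0.17  0.07  1.91 -0.01  1.07  0.92]
handle (array([ 455. , -394.5]), array([141.6,  17.2]), 9.6) 247 0.021537722895039146
mid [ 0.54167486 -0.01375791  0.04870362] 54
low [ 0.55632469 -0.1922098   0.0486042 ] 52
mid [ 0.54637899 -0.01906466  0.04888849] 62
low [ 0.56030674 -0.19780637  0.04822821] 73
```

View pics/fin.png

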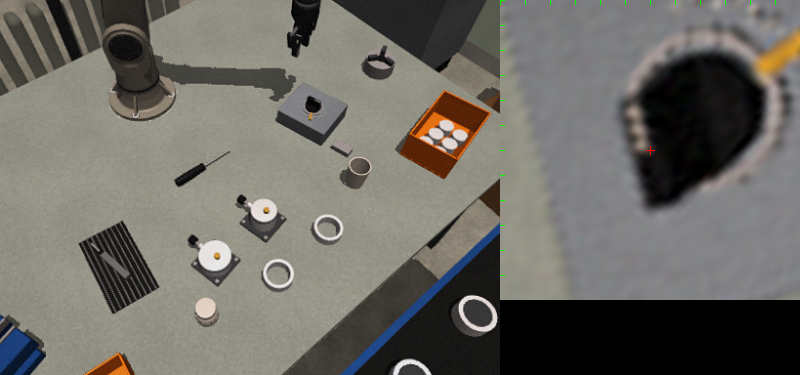

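The final picture shows both knobs home at (240,200) and (193,240), the probe flat on the mat at (112,260), the dial pointer back along the box's x axis, and the other items undisturbed. Handing in.

```bash
python3 -c "
from h import *
print(ticket.hand_in())"
```

```text
the job is handed in; nothing more can be done
None
```

I handed the job in at about 55 s on the robot clock: the dial was set, the two valves on the bench (mid and low) were opened and probed in that order, the probe is back on its mat, both knobs are home and the dial is back at its zero stop; no verdict came back.

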